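Load the pen-bracket changeover rack

TASK

Get the changeover rack ready for the marking machine: free the lock knob and draw the retaining bar fully back, then set every pen bracket that stands on the bench into the rack - left-hand brackets in the left comb, right-hand ones in the right comb - with the toe towards the bar, so that the pen socket points outwards, and the fins pressed fully home between the comb's fins. When all are in, push the bar fully home over their toes and turn the knob clockwise to its stop to lock it. Do not knock over the glasses.

Things in the scene. Friction and masses are not known exactly. Their poses are not given: they have to be found in the camera images.
- rack: changeover rack: low fixture of dark steel plate, 132 x 404 mm, fixed to the bench (turned up to 0.12 rad), with two combs of upright aluminium fins side by side. Origin on the bench under the middle of its width, on the combs' middle line; x from the retaining bar towards the back stops (away from the robot), y to its left end, z up
- comb_left (a point): middle of the left comb, on its floor 12 mm above the bench; axes as the rack's. 15 upright fins parallel to x, 4 mm thick, round-topped, 23 mm high, centres every 12 mm (y = -84 .. 0 .. 84 mm), 42 mm long (x = -27 to 15 mm); back stop 33 mm high at x = +16.5 mm. Room for three brackets 60 mm apart (y = -60, 0, 60 mm)
- comb_right (a point): middle of the right comb, on its floor, 196 mm to the right (rack's -y) of comb_left's point; everything as for the left comb
- bar (a joint): retaining bar: steel bar 400 mm long across the front of both combs, 23.5 mm wide, top 51 mm above the bench, sliding level on the rack. 0 = home, 0.042 m = drawn fully back to the robot (rack's -x). About 3 N moves it; it stays where left. Pull it by the knob that stands on it, or push its front. Locked unless the knob is free
- bar_face (a point): middle of the bar's rear face, 39 mm above the bench, which meets the toes; at home 28.5 mm in front (-x) of the combs' middle line. A lip 5.5 mm thick reaches 8 mm farther over the toes, 2.5 mm above a seated foot: brackets go in only with the bar drawn back, and it goes home only over fully seated ones, pushing them against the back stops
- lock_knob (a joint): quarter-turn knob on the middle of the bar. 0 = free, wing along the bar (rack's y); 1.4 rad = locked, turned clockwise seen from above, wing nearly along the rack's x. Stops at both ends, stays where left (0.06 N m). Its tongue under the bar swings behind a keeper: it can be locked only with the bar home
- knob_grip (a point): middle of the knob's upright black wing (50 mm long, 12 mm thick, from 61 to 88 mm above the bench), on the knob's axis, 75 mm above the bench; moves with the bar. At home 40 mm in front (-x) of the rack's origin
- left_1: left-hand pen bracket, aluminium on a finned steel foot, 220 g, 80 mm tall, standing on its fins (may be absent). Origin at fin-tip level under the web; z up, -x to its toe. Web to grip: 10 mm thick in x, 22 mm wide in y, centred on the origin, 30 to 80 mm up. Pen socket: tube 17 mm thick along x at y = +28 mm, 67 mm up: toe towards you, it is on your left
- left_1_toe (a point): middle of the toe edge of left_1's foot plate. Plate 40 mm wide, x = -28 to 16, z = 22 to 30 mm from the body's origin; below it 4 fins along x, 4 mm thick, round-tipped, at y = -18, -6, 6, 18 mm. Interlaced, the web stands over a comb fin, the plate rests on the fins and the body's origin is 1 mm above the comb's floor; 2 mm play each side
- left_2: left-hand pen bracket, aluminium on a finned steel foot, 220 g, 80 mm tall, standing on its fins (may be absent). Origin at fin-tip level under the web; z up, -x to its toe. Web to grip: 10 mm thick in x, 22 mm wide in y, centred on the origin, 30 to 80 mm up. Pen socket: tube 17 mm thick along x at y = +28 mm, 67 mm up: toe towards you, it is on your left
- left_2_toe (a point): middle of the toe edge of left_2's foot plate. Plate 40 mm wide, x = -28 to 16, z = 22 to 30 mm from the body's origin; below it 4 fins along x, 4 mm thick, round-tipped, at y = -18, -6, 6, 18 mm. Interlaced, the web stands over a comb fin, the plate rests on the fins and the body's origin is 1 mm above the comb's floor; 2 mm play each side
- left_3: left-hand pen bracket, aluminium on a finned steel foot, 220 g, 80 mm tall, standing on its fins (may be absent). Origin at fin-tip level under the web; z up, -x to its toe. Web to grip: 10 mm thick in x, 22 mm wide in y, centred on the origin, 30 to 80 mm up. Pen socket: tube 17 mm thick along x at y = +28 mm, 67 mm up: toe towards you, it is on your left
- left_3_toe (a point): middle of the toe edge of left_3's foot plate. Plate 40 mm wide, x = -28 to 16, z = 22 to 30 mm from the body's origin; below it 4 fins along x, 4 mm thick, round-tipped, at y = -18, -6, 6, 18 mm. Interlaced, the web stands over a comb fin, the plate rests on the fins and the body's origin is 1 mm above the comb's floor; 2 mm play each side
- right_1: right-hand pen bracket, aluminium on a finned steel foot, 220 g, 80 mm tall, standing on its fins (may be absent). Origin at fin-tip level under the web; z up, -x to its toe. Web to grip: 10 mm thick in x, 22 mm wide in y, centred on the origin, 30 to 80 mm up. Pen socket: tube 17 mm thick along x at y = -28 mm, 67 mm up: toe towards you, it is on your right
- right_1_toe (a point): middle of the toe edge of right_1's foot plate. Plate 40 mm wide, x = -28 to 16, z = 22 to 30 mm from the body's origin; below it 4 fins along x, 4 mm thick, round-tipped, at y = -18, -6, 6, 18 mm. Interlaced, the web stands over a comb fin, the plate rests on the fins and the body's origin is 1 mm above the comb's floor; 2 mm play each side
- right_2: right-hand pen bracket, aluminium on a finned steel foot, 220 g, 80 mm tall, standing on its fins (may be absent). Origin at fin-tip level under the web; z up, -x to its toe. Web to grip: 10 mm thick in x, 22 mm wide in y, centred on the origin, 30 to 80 mm up. Pen socket: tube 17 mm thick along x at y = -28 mm, 67 mm up: toe towards you, it is on your right
- right_2_toe (a point): middle of the toe edge of right_2's foot plate. Plate 40 mm wide, x = -28 to 16, z = 22 to 30 mm from the body's origin; below it 4 fins along x, 4 mm thick, round-tipped, at y = -18, -6, 6, 18 mm. Interlaced, the web stands over a comb fin, the plate rests on the fins and the body's origin is 1 mm above the comb's floor; 2 mm play each side
- right_3: right-hand pen bracket, aluminium on a finned steel foot, 220 g, 80 mm tall, standing on its fins (may be absent). Origin at fin-tip level under the web; z up, -x to its toe. Web to grip: 10 mm thick in x, 22 mm wide in y, centred on the origin, 30 to 80 mm up. Pen socket: tube 17 mm thick along x at y = -28 mm, 67 mm up: toe towards you, it is on your right
- right_3_toe (a point): middle of the toe edge of right_3's foot plate. Plate 40 mm wide, x = -28 to 16, z = 22 to 30 mm from the body's origin; below it 4 fins along x, 4 mm thick, round-tipped, at y = -18, -6, 6, 18 mm. Interlaced, the web stands over a comb fin, the plate rests on the fins and the body's origin is 1 mm above the comb's floor; 2 mm play each side
- glass_a: a bystander: glass tumbler, 77 mm wide and 108 mm tall; origin in the middle of its underside
- glass_b: a bystander: glass tumbler, 77 mm wide and 108 mm tall; origin in the middle of its underside
There are look-alikes about, which are no part of the job. Leave any purple look-alike of the right_3 alone.

How it is judged:
By the outcome, as a careful person would: the job done as asked, in the order asked, and still so for the second after the job is handed in, with the robot touching nothing.
Of left_1, left_2, left_3, right_1, right_2, right_3 only 4 to 6 are there at a start; the rules pass over those that are not, and their reading is None.
At some moment in a run one of left_1, left_2, left_3, right_1, right_2, right_3 may be knocked a few centimetres aside while the robot is not near it.
It also fails if it takes over 210 s, if anything falls off the work surface, if the arm or the gripper's body presses on something with over 40 N, if the wrist force passes 120 N, or if a joint passes its speed limit or range.

ROBOT

A 7-joint arm with a two-finger parallel gripper is mounted at the origin on a cart in front of the work surface, level with it; the furniture and walls round the work are solid. World frame = base frame: x ahead of the robot, y to its left, z up, the work surface at z = 0. Lengths are in m, angles in rad, forces in N, time in s.
With the tool pointing down it reaches from about 0.4 to 0.85 m from the base axis. Payload 10.4 kg.
Tool frame: the origin (TCP) lies midway between the tips of the shut fingers; the grasp point (between the pads) lies 19 mm behind it (manip.pinch_z is the distance from the TCP to the grasp point, in m); y points along the fingers, x is the direction in which the jaws open and shut, and the axes are right-handed (so a half turn about y gives the same grasp; the last joint's range is limited). The gripper opens to 85 mm and grips with 20 to 120 N. Pads are 22 mm wide; open, the fingers measure 114 mm over their backs; the gripper's body (76 mm by 85 mm) begins 54 mm behind the grasp point. The pads swing forward as they close: fully open they stand 13 mm farther back than shut.
Start: joints at [1.316, 0.332, -0.065, 1.46, 0.022, 1.35, -0.088], TCP at [0.144, -0.608, 0.205] pointing down, gripper open.
Joint ranges: [-2.6, 2.6], [-0.5, 2.12], [-1.47, 1.34], [0.16, 2.42], [-1.27, 4.41], [0.06, 2.06], [-2.6, 2.6]. Speed limits (rad/s): [2.22, 2.22, 2.79, 2.79, 3.14, 3.14, 3.14].

INTERFACE

Orientations are given as a unit quaternion [x, y, z, w].
In Python, from workcell import manip gives the robot as it stands.
- The arm moves only by the shell command python3 -m pendant 'ROWS' [OPENING] [FORCE]. ROWS is a JSON object of lists of equal length, an entry for each row: "offset": the shift along the tool's x, y, z scaled (see below), a list of three; "turn": the turn, a rotation vector about the tool's x, y, z scaled (see below), a list of three. A call has 1 to 12 rows; each row is the pose to reach, as a shift and turn from the pose measured when the call began, along the tool's axes at that moment; what a row does not reach only later rows make up. The controller multiplies each number of a shift by 200 mm and each number of a turn by 45 degrees. A row lasts 1/8 s, in which the tool goes at most 62.5 mm and 10.7 degrees, less where a joint would pass 70% of its speed; a pose out of reach is approached as far as the arm can. A call with a number of a shift or a turn outside -1 to 1 is refused whole. A call with a gripper value outside its range is refused whole. OPENING is the opening in per cent of the stroke, from 0 (shut) to 100 (fully open), set as the call begins (- or left out, the last holds). The fingers move at their own pace and stop on an object; FORCE is the grip in N (left out, the last holds). Time passes only in rows, so rows that repeat a pose let the fingers close. It gives the time, the measured TCP pose, the force and the opening at its end, in the units of the state.
- manip.get_obs(): the state, without advancing time (a new reading comes with each control period).
- manip.camera(name): name is "scene" or "side" or "wrist"; returns (picture, depth): 420x560x3 uint8, red, green, blue; 420x560 float32, m along the optical axis (not along the pixel's ray), 0 where there is no reading.
- manip.camera_model(name): a dict with "intrinsics" (3x3 intrinsics, pixels), "R" (3x3) and "t" (3): a world point X has camera coordinates R X + t; the wrist camera has in their place "tool_from_camera" (4x4, takes a point from camera to tool coordinates, whose origin is the TCP and whose axes are the tool frame's). Camera axes: x right, y down, z forward; pixel columns grow to the right and rows downward; lengths in m; the calibration is good to about 2 mm. A picture is of the moment at which its call begins: read the wrist's pose just before it. camera_model takes no time and is no camera call.
- manip.hand_in(): hands the job in, once; it reports no verdict.
The state is a dict: "clock": time; "joint_pos": joint angles; "joint_velocities": joint speeds; "tau": joint torques, N m; "position": TCP position; "ee_rot": TCP orientation; "ft_force": force on the tool from outside, world axes, zero at the start; "torque": the same for the moment, N m; "grip_width": opening from 0.0 (shut) to 1.0 (fully open).
Only numpy, scipy, OpenCV 4.12 (cv2) and the standard library are available. Lean on these libraries where they do the work, as an engineer would, in place of code of your own. Each camera call takes 0.05 s, during which the arm holds its last target. There are 200 camera calls.

## Working session

There is one attempt and no reset: what is moved stays moved. The work goes in short steps, Python scripts to look and compute and a shell command to move; the robot and the scene stay as the last step left them, time stands still between calls to the robot, and variables do not carry over. Pictures are saved under pics/ and viewed, about 12 in all and at most 16, crops included, and the job is handed in when it is done.

```bash
mkdir -p pics; ls; python3 - <<'E'
from workcell import manip
import cv2,numpy as np
o=manip.get_obs()
print({k:np.round(v,4).tolist() for k,v in o.items()})
for n in("scene","side","wrist"):
    p,d=manip.camera(n); cv2.imwrite(f"pics/{n}0.png",p[:,:,::-1]); np.save(f"pics/{n}0_d.npy",d)
    m=manip.camera_model(n); print(n,{k:np.round(v,4).tolist() for k,v in m.items()})
    print((d>0).mean(), d.min(), d.max())
a=cv2.imread("pics/scene0.png");
cv2.imwrite("pics/scene0b.png",cv2.resize(a,(800,600),interpolation=cv2.INTER_CUBIC))
print(manip.pinch_z)
E
```

```text
pics
{'clock': 0.0, 'joint_pos': [1.3164, 0.3329, -0.0647, 1.461, 0.0216, 1.3499, -0.0885], 'joint_velocities': [-0.0002, -0.001, -0.0008, 0.0007, -0.0008, 0.0011, -0.0002], 'tau': [-0.0006, -62.5443, 0.0482, -39.1598, 0.0161, 0.01, -0.0], 'position': [0.1435, -0.6079, 0.2038], 'ee_rot': [-0.5542, 0.4392, -0.4384, 0.5548], 'ft_force': [-0.0046, 0.3803, -0.2614], 'torque': [-0.0131, 0.0163, 0.024], 'grip_width': 1.0001}
scene {'intrinsics': [[419.5312, 0.0, 277.8439], [0.0, 419.5312, 211.8571], [0.0, 0.0, 1.0]], 'R': [[-0.8462, -0.5329, -0.0056], [-0.4073, 0.6535, -0.638], [0.3436, -0.5376, -0.77]], 't': [0.4017, 0.2493, 1.1997]}
0.9812542517006803 0.0 3.9998102
side {'intrinsics': [[492.9124, 0.0, 277.7661], [0.0, 492.9124, 203.4929], [0.0, 0.0, 1.0]], 'R': [[0.9999, 0.0122, 0.0101], [0.0138, -0.3547, -0.9349], [-0.0078, 0.9349, -0.3548]], 't': [-0.5188, 0.0673, 1.5267]}
0.994655612244898 0.0 3.3584256
wrist {'intrinsics': [[294.4297, 0.0, 276.1906], [0.0, 294.4297, 209.1422], [0.0, 0.0, 1.0]], 'tool_from_camera': [[1.0, 0.0005, 0.0006, -0.0006], [-0.0004, -0.313, 0.9498, -0.1689], [0.0007, -0.9498, -0.313, 0.0796], [0.0, 0.0, 0.0, 1.0]]}
0.9960076530612245 0.0 1.6175004
0.0187
```

View pics/scene0b.png

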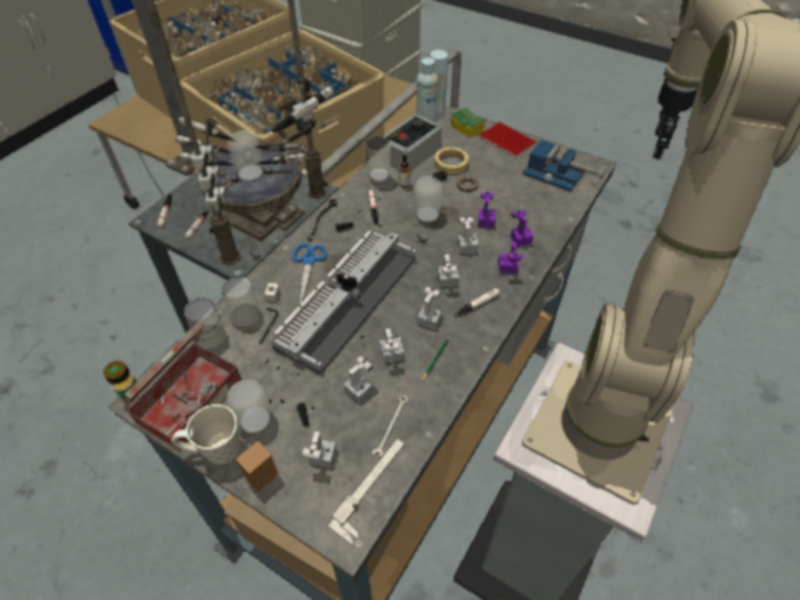

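View pics/side0.png

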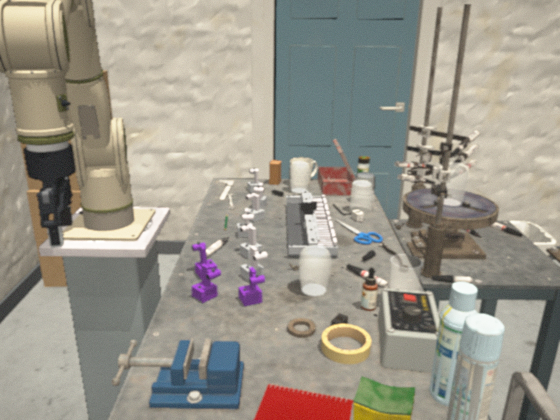

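The scene view (800x600) shows six silver brackets at about (468,236), (448,270), (430,305), (391,348), (357,380) and (320,450). Three purple look-alikes stand at (487,212), (521,228) and (509,262). The rack is at about (345,295) with its knob at (347,283). Glasses or jars are at (428,200), (240,310), (250,405) and (203,318). Next I'll build a top-down map from the depth.

```bash
cat > h.py <<'E'
import numpy as np,cv2
from scipy.spatial.transform import Rotation as Rn
from workcell import manip
def cloud(n,p,d,obs=None):
    m=manip.camera_model(n); K=np.array(m["intrinsics"])
    v,u=np.mgrid[:d.shape[0],:d.shape[1]]
    P=np.stack([(u-K[0,2])/K[0,0]*d,(v-K[1,2])/K[1,1]*d,d],-1).reshape(-1,3)
    if n=="wrist":
        T=np.array(m["tool_from_camera"]); P=P@T[:3,:3].T+T[:3,3]
        P=P@Rn.from_quat(obs["ee_rot"]).as_matrix().T+obs["position"]
    else: P=(P-np.array(m["t"]))@np.array(m["R"])
    ok=(d.reshape(-1)>0.05)
    return P[ok],p.reshape(-1,3)[ok]
def top(P,C,x0,x1,y0,y1,s,zmax=.2):
    # image: up = +x, left = +y ; s px per m
    H=int((x1-x0)*s);W=int((y1-y0)*s)
    k=(P[:,0]>x0)&(P[:,0]<x1)&(P[:,1]>y0)&(P[:,1]<y1)&(P[:,2]<zmax)&(P[:,2]>-.05)
    P,C=P[k],C[k]; o=np.argsort(P[:,2]); P,C=P[o],C[o]
    r=np.clip(((x1-P[:,0])*s).astype(int),0,H-1); c=np.clip(((y1-P[:,1])*s).astype(int),0,W-1)
    im=np.zeros((H,W,3),np.uint8); z=np.zeros((H,W),np.float32)
    im[r,c]=C; z[r,c]=P[:,2]
    return im,z
def pose():
    o=manip.get_obs(); return o
def plan(target,yaw,down=True):
    """print shift/turn in pendant units to reach TCP target with jaws-axis yaw"""
    o=manip.get_obs(); R=Rn.from_quat(o["ee_rot"])
    return R.inv().apply(np.array(target)-o["position"])/.2
def Rdown(yaw):
    # tool y down; tool x along world angle yaw
    x=np.array([np.cos(yaw),np.sin(yaw),0]);y=np.array([0,0,-1.]);z=np.cross(x,y)
    return Rn.from_matrix(np.stack([x,y,z],1))
def go(target,yaw):
    o=manip.get_obs(); R=Rn.from_quat(o["ee_rot"])
    c=[]
    for k in (0,np.pi):
        t=(R.inv()*Rdown(yaw+k)).as_rotvec(); c.append(t)
    t=min(c,key=np.linalg.norm)
    print("clk %.2f"%o["clock"],"pos",np.round(o["position"],4),"offset",np.round(plan(target,yaw),3),"turn",np.round(t/(np.pi/4),3),"j7 %.2f"%o["joint_pos"][6])
E
python3 - <<'E'
from h import *
ims=[]
for n in("scene","side"):
    p=cv2.imread(f"pics/{n}0.png");d=np.load(f"pics/{n}0_d.npy")
    P,C=cloud(n,p,d)
    im,z=top(P,C,.15,.95,-.65,.65,600)
    cv2.imwrite(f"pics/top_{n}.png",im); 
    zz=np.clip(z/.12,0,1)*255
    if n=="scene": cv2.imwrite("pics/topz.png",cv2.applyColorMap(zz.astype(np.uint8),cv2.COLORMAP_JET))
a=cv2.imread("pics/top_scene.png");cv2.imwrite("pics/top.png",cv2.resize(a,(800,492)))
o=manip.get_obs();print(Rn.from_quat(o["ee_rot"]).as_matrix().round(2))
E
```

```text
[[ 0.23 -0.    0.97]
 [-0.97  0.    0.23]
 [-0.   -1.   -0.  ]]
```

View pics/top.png

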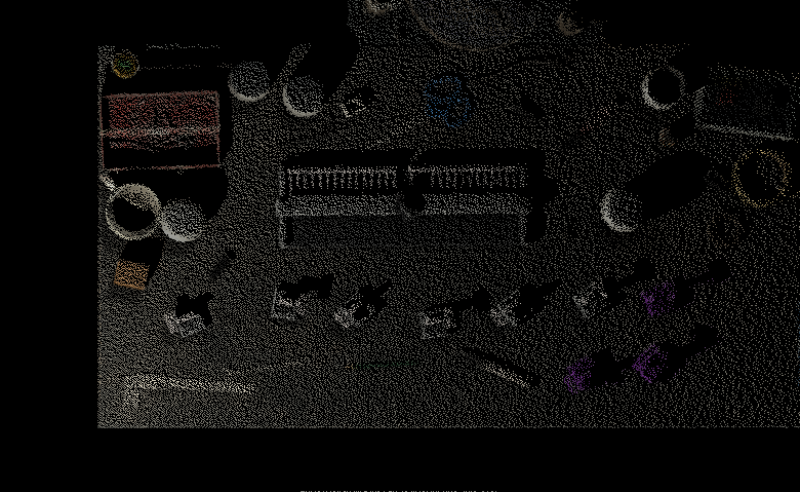

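The top map shows the rack centred near (0.64, -0.01) with yaw about 0. The brackets stand along x≈0.45 at y≈0.35, 0.18, 0.08, -0.06, -0.17 and -0.31. I'll move above the bench for a close wrist view.

```bash
python3 -m pendant '{"offset":[[-0.59,-0.5,0.755],[-0.59,-0.5,0.755],[-0.59,-0.5,0.755],[-0.59,-0.5,0.755]],"turn":[[0,-0.85,0],[0,-0.85,0],[0,-0.85,0],[0,-0.85,0]]}'
python3 -m pendant '{"offset":[[-0.1,-0.25,0.93],[-0.1,-0.25,0.93],[-0.1,-0.25,0.93],[-0.1,-0.25,0.93]],"turn":[[0,-0.85,0],[0,-0.85,0],[0,-0.85,0],[0,-0.85,0]]}'
python3 -m pendant '{"offset":[[0.75,-0.25,0.95],[0.75,-0.25,0.95],[0.75,-0.25,0.95],[0.75,-0.25,0.95]],"turn":[[0,0,0],[0,0,0],[0,0,0],[0,0,0]]}'
python3 -m pendant '{"offset":[[0,0,0.75],[0,0,0.75],[0,0,0.75],[0,0,0.75],[0,0,0.75],[0,0,0.75]],"turn":[[0,0,0],[0,0,0],[0,0,0],[0,0,0],[0,0,0],[0,0,0]]}'
python3 - <<'E'
from h import *
go([.6,-.05,.4],0)
o=manip.get_obs();p,d=manip.camera("wrist");np.savez("pics/w1.npz",p=p,d=d,pos=o["position"],q=o["ee_rot"])
cv2.imwrite("pics/w1.png",cv2.resize(p[:,:,::-1],(800,600),interpolation=cv2.INTER_CUBIC))
E
```

```text
clock: 0.65
position: [0.266, -0.4563, 0.3061]
ee_rot: [0.669, -0.23, 0.231, -0.669]
ft_force: [-0.8, -1.0, -0.8]
grip_width: 1.002
clock: 1.15
position: [0.3674, -0.2934, 0.3576]
ee_rot: [0.708, 0.007, -0.005, -0.706]
ft_force: [0.4, -0.9, -0.5]
grip_width: 1.0
clock: 1.65
position: [0.5135, -0.101, 0.4078]
ee_rot: [0.708, 0.007, -0.004, -0.706]
ft_force: [0.1, -0.6, -0.8]
grip_width: 0.999
clock: 2.4
position: [0.5114, 0.0474, 0.4071]
ee_rot: [0.708, 0.006, -0.004, -0.706]
ft_force: [-0.1, -0.6, -0.4]
grip_width: 0.996
clk 2.40 pos [0.5114 0.0474 0.4071] offset [ 0.437  0.038 -0.493] turn [0.004 0.017 0.004] j7 -0.23
```

View pics/w1.png

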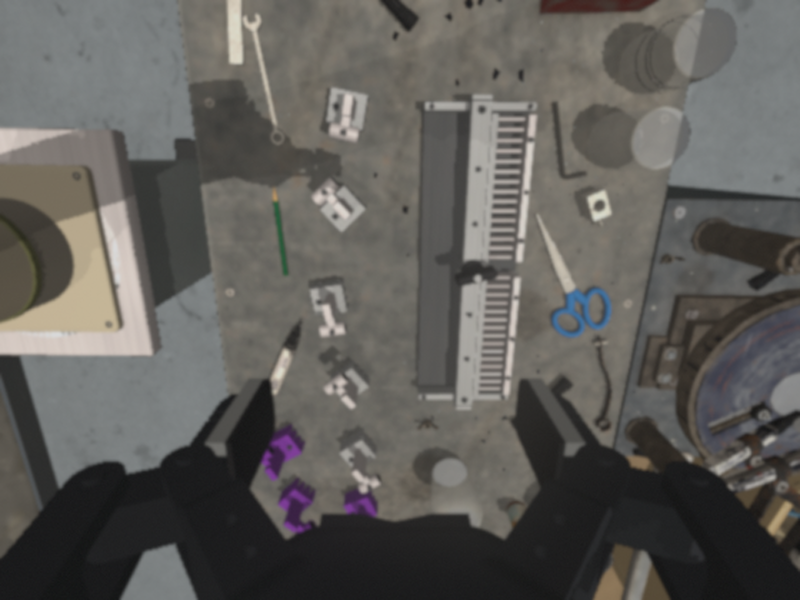

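The wrist view (800x600, right = +x, up = +y) shows:
- **Rack:** its bar runs (482,100)-(464,405), with the knob at (477,272) and the wing along x, so it is locked.
- **Brackets:** silver at (345,112), (340,203), (328,308), (347,383) and (360,465), with the sixth out of view.
- **Look-alikes:** purple at (283,450), (295,508) and (360,505).

Next I'll take heights from this cloud.

```bash
cat > br.py <<'E'
from h import *
def load(f):
    a=np.load(f); return cloud("wrist",a["p"],a["d"],{"position":a["pos"],"ee_rot":a["q"]})
def clusters(P,C,box):
    k=(P[:,2]>.018)&(P[:,2]<.1)&(P[:,0]>box[0])&(P[:,0]<box[1])&(P[:,1]>box[2])&(P[:,1]<box[3])
    hsv=cv2.cvtColor(C[None],cv2.COLOR_RGB2HSV)[0]; k&=(hsv[:,1]<80)&(hsv[:,2]>60)
    P=P[k]
    m=np.zeros((800,1400),np.uint8); r=(P[:,0]*1000).astype(int); c=((P[:,1]+.7)*1000).astype(int)
    m[r,c]=255; m=cv2.dilate(m,np.ones((9,9)))
    n,l=cv2.connectedComponents(m); L=l[r,c]
    return [P[L==i] for i in range(1,n) if (L==i).sum()>150]
E
python3 - <<'E'
from br import *
P,C=load("pics/w1.npz")
fl=P[(np.abs(P[:,2])<.01)&(P[:,0]>.35)&(P[:,0]<.8)&(abs(P[:,1])<.3)]; print("floor z",np.median(fl[:,2]),fl[:,2].std())
tiles=[]
for Q in clusters(P,C,(.3,.53,-.5,.55)):
    pl=Q[(Q[:,2]>.024)&(Q[:,2]<.034)]; w=Q[Q[:,2]>.0765]; t=Q[(Q[:,2]>.055)]
    if len(pl)<30: continue
    rc=cv2.minAreaRect((pl[:,:2]*1000).astype(np.float32))
    print("n",len(Q),"c",Q[:,:2].mean(0).round(3),"zmax %.3f"%Q[:,2].max(),"plate",np.round(rc[0],1),np.round(rc[1],1),round(rc[2],1),"webtop",len(w),w[:,:2].mean(0).round(4) if len(w) else '', "hi",t[:,:2].mean(0).round(4) if len(t) else '')
    # tile: colored by height
    cx,cy=Q[:,:2].mean(0); im=np.zeros((260,260,3),np.uint8)
    k=(abs(P[:,0]-cx)<.065)&(abs(P[:,1]-cy)<.065)&(P[:,2]>.012); S=P[k]; S=S[np.argsort(S[:,2])]
    for x,y,z in S:
        col=cv2.applyColorMap(np.array([[min(255,int(z/.085*255))]],np.uint8),cv2.COLORMAP_JET)[0,0]
        cv2.circle(im,(int((x-cx+.065)*2000),int((cy+.065-y)*2000)),3,col.tolist(),-1)
    cv2.putText(im,"%.2f %.2f"%(cx,cy),(5,15),0,.5,(255,255,255),1); tiles.append(im)
while len(tiles)<6: tiles.append(np.zeros((260,260,3),np.uint8))
cv2.imwrite("pics/tiles1.png",np.vstack([np.hstack(tiles[:3]),np.hstack(tiles[3:6])]))
E
```

```text
floor z -0.00042634557737708523 0.001828764993578505
n 681 c [ 0.427 -0.06 ] zmax 0.082 plate [422.7 -56.9] [43.9 40. ] 10.3 webtop 79 [ 0.4292 -0.0605] hi [ 0.432  -0.0699]
n 751 c [0.442 0.075] zmax 0.082 plate [445.5  66.1] [43.7 39.1] 44.0 webtop 94 [0.4459 0.0743] hi [0.4375 0.0843]
n 494 c [ 0.449 -0.173] zmax 0.082 plate [ 458.5 -179.8] [17.9 41.5] 34.6 webtop 68 [ 0.4487 -0.1799] hi [ 0.4427 -0.17  ]
n 876 c [0.454 0.176] zmax 0.084 plate [452.9 184. ] [39.8 44.1] 79.5 webtop 120 [0.4583 0.179 ] hi [0.4561 0.1649]
n 593 c [ 0.466 -0.309] zmax 0.082 plate [ 459.2 -311. ] [44.9 40.5] 35.6 webtop 63 [ 0.4674 -0.3115] hi [ 0.473  -0.3165]
```

View pics/tiles1.png

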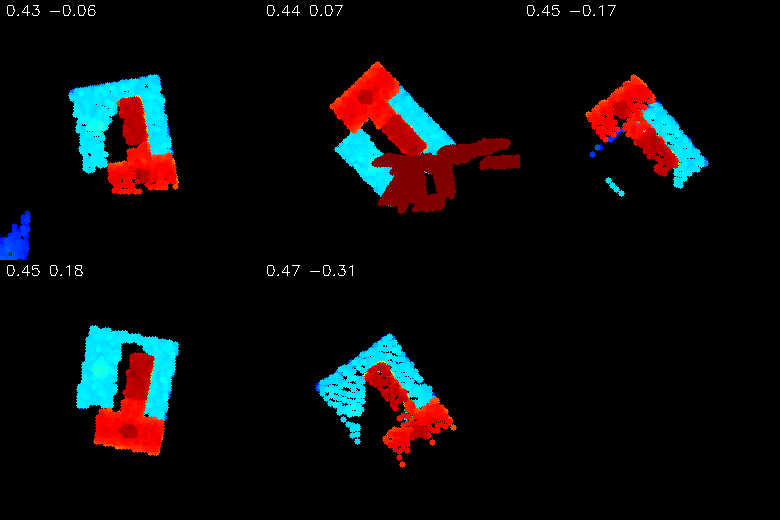

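The height tiles (right = +x, up = +y, wide cyan = toe side, red = socket tube) show:

| Bracket at | Hand | Yaw |
|---|---|---|
| (0.43,-0.06) | right | +10° |
| (0.446,0.074) | left | +44° |
| (0.449,-0.18) | left | +42° |
| (0.458,0.179) | right | -10° |
| (0.467,-0.312) | right | +36° |

The sixth, near (0.43,0.35), hasn't been seen yet. Next come the rack and knob.

```bash
python3 - <<'E'
from br import *
P,C=load("pics/w1.npz")
k=(P[:,0]>.54)&(P[:,0]<.75)&(abs(P[:,1])<.25)
Q=P[k]
b=Q[(Q[:,2]>.047)&(Q[:,2]<.055)&(Q[:,0]<.66)]
rc=cv2.minAreaRect((b[:,:2]*1000).astype(np.float32)); print("bar",len(b),np.round(rc,1) if 0 else rc, "z",np.median(b[:,2]))
kn=Q[(Q[:,2]>.075)&(Q[:,2]<.1)]; rc=cv2.minAreaRect((kn[:,:2]*1000).astype(np.float32)); print("knob top",len(kn),rc,kn[:,:2].mean(0),kn[:,2].max())
bs=Q[(Q[:,2]>.041)&(Q[:,2]<.05)&(Q[:,0]>.655)]; print("stop",len(bs),cv2.minAreaRect((bs[:,:2]*1000).astype(np.float32)))
# line fit bar: center x per y-bin
for lo,hi,nm,S in((.047,.055,"bar",b),):
    ys=np.arange(-.2,.2,.04)
    for y in ys:
        s=S[(S[:,1]>y)&(S[:,1]<y+.02)]
        if len(s)>20: print(nm,round(y+.01,3),np.percentile(s[:,0],[1,50,99]).round(4))
im,z=top(P,C[:,::-1],.54,.74,-.26,.26,1500)
h=np.histogram(Q[:,2],bins=np.arange(0,.1,.003)); print(h[0].tolist())
E
```

```text
bar 3543 ((615.2042236328125, -6.82305908203125), (33.8460578918457, 412.7412109375), 0.7448539137840271) z 0.050819539787228196
knob top 231 ((612.1981201171875, -6.628057479858398), (49.779090881347656, 12.32790470123291), 15.584759712219238) [ 0.61118903 -0.00537353] 0.08984097469560698
stop 928 ((673.3203735351562, -7.1709747314453125), (9.522721290588379, 370.7473449707031), 0.7978993654251099)
bar -0.19 [0.6027 0.6162 0.6327]
bar -0.15 [0.6023 0.6178 0.6335]
bar -0.11 [0.6015 0.6167 0.6331]
bar -0.07 [0.6011 0.6164 0.6322]
bar -0.03 [0.6006 0.6175 0.632 ]
bar 0.01 [0.6003 0.6165 0.6312]
bar 0.05 [0.6    0.6157 0.6309]
bar 0.09 [0.5992 0.6147 0.6302]
bar 0.13 [0.5983 0.6143 0.6297]
bar 0.17 [0.5982 0.6135 0.6291]
[3655, 302, 232, 3688, 2992, 186, 190, 261, 290, 239, 409, 1432, 313, 149, 584, 416, 2021, 1478, 44, 18, 53, 6, 10, 18, 11, 16, 11, 22, 79, 103, 0, 0, 0]
```

Rack: yaw +0.013, origin about (0.6525,-0.007). Knob: (0.612,-0.0065), wing at about 11° and locked. I'll go lower over the rack, image the fins, then go to the knob.

```bash
python3 -m pendant '{"offset":[[0.4,0.65,0.0],[0.4,0.65,0.0],[0.4,0.65,0.0],[0.4,0.65,0.0],[0.4,0.65,0.0]],"turn":[[0,0.017,0],[0,0.017,0],[0,0.017,0],[0,0.017,0],[0,0.017,0]]}' 50 | head -2
python3 - <<'E'
from h import *
o=manip.get_obs();p,d=manip.camera("wrist");np.savez("pics/w2.npz",p=p,d=d,pos=o["position"],q=o["ee_rot"])
cv2.imwrite("pics/w2.png",cv2.resize(p[:,:,::-1],(800,600),interpolation=cv2.INTER_CUBIC))
P,C=cloud("wrist",p,d,o)
th=.013; X0=np.array([.6525,-.007]); c,s=np.cos(th),np.sin(th)
q=P[:,:2]-X0; rx=q[:,0]*c+q[:,1]*s; ry=-q[:,0]*s+q[:,1]*c
g=C.astype(float).mean(1)
# fin tops: z ~.035, rack x -15..12
for lo,hi in((.0,.2),(-.2,0)):
    k=(P[:,2]>.033)&(P[:,2]<.038)&(rx>-.015)&(rx<.012)&(ry>lo)&(ry<hi)&(abs(ry)<.19)
    ph=np.angle(np.exp(2j*np.pi*(ry[k]-(.098 if lo==0 else -.098))/.012).mean())/(2*np.pi)*12
    print(k.sum(),"fin phase mm (offset of comb)",round(ph,2), np.abs(np.exp(2j*np.pi*ry[k]/.012).mean()).round(2))
    for a,b in((-.015,-.003),(-.001,.012)):
        kk=k&(rx>a)&(rx<b); print("  x",a,np.angle(np.exp(2j*np.pi*(ry[kk]-(.098 if lo==0 else -.098))/.012).mean())/(2*np.pi)*12, ry[kk].min(),ry[kk].max())
k=(P[:,2]>.041)&(P[:,2]<.05)&(rx>.01)&(rx<.035)&(abs(ry)<.22)
print("stop",np.percentile(rx[k],[1,50,99]).round(4),np.polyfit(ry[k],rx[k],1).round(4),ry[k].min(),ry[k].max())
k=(P[:,2]>.048)&(P[:,2]<.055)&(rx<-.015)&(abs(ry)<.22); print("bar",np.percentile(rx[k],[1,50,99]).round(4),np.polyfit(ry[k],rx[k],1).round(4),ry[k].min(),ry[k].max())
kn=P[(P[:,2]>.082)&(P[:,2]<.1)&(abs(rx+.04)<.03)&(abs(ry)<.03)]; print(len(kn),cv2.minAreaRect((kn[:,:2]*1000).astype(np.float32)))
# fingers in tool frame
T=Rn.from_quat(o["ee_rot"]).inv().apply(P-o["position"])
f=T[(abs(T[:,0])<.08)&(abs(T[:,2])<.03)&(T[:,1]>-.06)&(T[:,1]<.01)]
for a in np.arange(-.05,.01,.01):
    s=f[(f[:,1]>a)&(f[:,1]<a+.01)]; 
    if len(s)>20: L=s[s[:,0]<0];R_=s[s[:,0]>0]; print(round(a,3),len(s),"L",L[:,0].max() if len(L) else 0,L[:,0].min() if len(L) else 0,"R",R_[:,0].min() if len(R_) else 0,R_[:,0].max() if len(R_) else 0,"z",s[:,2].min(),s[:,2].max())
go([.612,-.0065,.16],-1.38)
E
```

```text
clock: 3.08
position: [0.5918, 0.0482, 0.279]
820 fin phase mm (offset of comb) 0.66 0.83
  x -0.015 0.6766631111853776 0.012674200899621166 0.18430526058252553
  x -0.001 0.6459480318177271 0.014124224199807354 0.1840839732213998
452 fin phase mm (offset of comb) 1.32 0.84
  x -0.015 1.2784901753282942 -0.18990694043994738 -0.011525893874104241
  x -0.001 1.3780715636325582 -0.18961604966611112 -0.01161998145967235
stop [0.0164 0.0203 0.0248] [-0.0004  0.0204] -0.0751116487324403 0.18622651380539776
bar [-0.1961 -0.0371 -0.021 ] [-0.0084 -0.0396] -0.20670183452078786 0.20726819594468254
332 ((612.0775756835938, -6.815084457397461), (49.866634368896484, 12.97279167175293), 14.521710395812988)
-0.05 837 L -0.02192328285008919 -0.035699101814492686 R 0.020334150774509206 0.03407462077654409 z -0.011161532384845381 0.011928611117983606
-0.04 515 L -0.02188854566281263 -0.035190274656137 R 0.020298337052067083 0.0339279903693109 z -0.011042927747860115 0.011874831953528392
-0.03 27 L -0.02199212454556637 -0.022291341507569788 R 0.020482065265511103 0.02074965308650738 z -0.008505185830220684 0.00865845937525179
clk 3.12 pos [0.5919 0.0483 0.2794] offset [ 0.097  0.598 -0.273] turn [-0.002  1.757  0.009] j7 -0.32
```

View pics/w2.png

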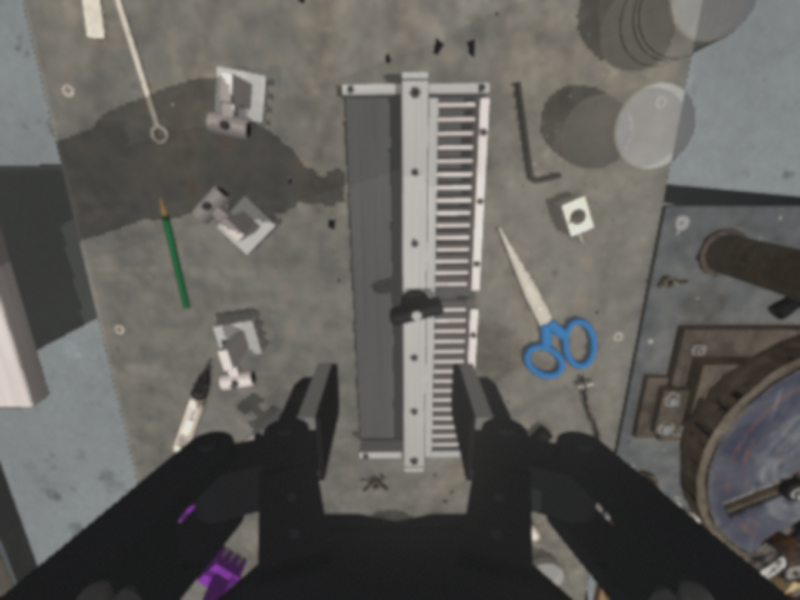

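The closer view shows the same locked knob at (417,310). The finger check puts the camera bias at about -0.8 mm in tool x and +0.4 mm in tool z, and I'll correct for that. Now I'll turn the tool to the knob.

```bash
python3 -m pendant '{"offset":[[0.1,0.3,-0.27],[0.1,0.3,-0.27],[0.1,0.3,-0.27],[0.1,0.3,-0.27],[0.1,0.3,-0.27]],"turn":[[0,0.88,0],[0,0.88,0],[0,0.88,0],[0,0.88,0],[0,0.88,0]]}' 45 40| head -2
python3 -m pendant '{"offset":[[0,0.3,0],[0,0.3,0],[0,0.3,0],[0,0.3,0],[0,0.3,0],[0,0.3,0]],"turn":[[0,0.87,0],[0,0.87,0],[0,0.87,0],[0,0.87,0],[0,0.87,0],[0,0.87,0]]}' | head -2
python3 - <<'E'
from h import *
go([.613,-.007,.062],-1.361)
E
```

```text
clock: 3.75
position: [0.6125, -0.0058, 0.2215]
clock: 4.5
position: [0.6132, -0.006, 0.162]
clk 4.50 pos [ 0.6132 -0.006   0.162 ] offset [ 0.002  0.5   -0.006] turn [-0.01  -0.011  0.007] j7 -1.58
```

```bash
python3 -m pendant '{"offset":[[0.005,0.25,-0.005],[0.005,0.4,-0.005],[0.005,0.5,-0.005],[0.005,0.5,-0.005]],"turn":[[-0.01,-0.01,0.007],[-0.01,-0.01,0.007],[-0.01,-0.01,0.007],[-0.01,-0.01,0.007]]}' 
python3 -m pendant '{"offset":[[0,0,0],[0,0,0],[0,0,0],[0,0,0],[0,0,0]],"turn":[[0,0,0],[0,0,0],[0,0,0],[0,0,0],[0,0,0]]}' 0 30 
python3 - <<'E'
from h import *
go([.613,-.007,.062],0.02)
E
```

```text
clock: 5.0
position: [0.6127, -0.0076, 0.0611]
ee_rot: [0.55, -0.445, 0.444, -0.549]
ft_force: [0.1, -0.2, 0.2]
grip_width: 0.449
clock: 5.62
position: [0.6129, -0.0075, 0.0615]
ee_rot: [0.55, -0.445, 0.444, -0.55]
ft_force: [-0.7, 0.2, 2.7]
grip_width: -0.001
clk 5.62 pos [ 0.6129 -0.0075  0.0615] offset [-0.003 -0.003  0.001] turn [ 0.    -1.758 -0.002] j7 -1.60
```

The jaws shut fully, so they may have missed the wing. I'll look before doing anything else.

```bash
python3 - <<'E'
from h import *
o=manip.get_obs();p,d=manip.camera("wrist")
s,sd=manip.camera("scene")
a=cv2.resize(p[150:420,140:420,::-1],(560,540),interpolation=cv2.INTER_CUBIC)
b=cv2.resize(s[140:300,180:320,::-1],(473,540),interpolation=cv2.INTER_CUBIC)
im=np.hstack([a,b]); cv2.imwrite("pics/k1.png",cv2.resize(im,(800,int(540*800/1033))))
E
```

```text
(no output)
```

View pics/k1.png

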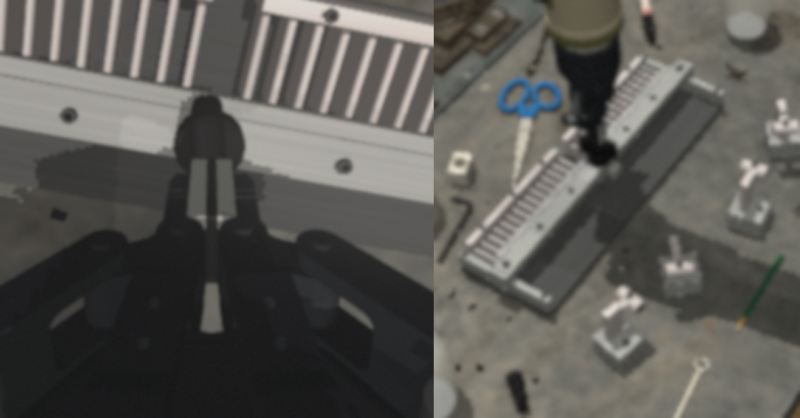

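The pads are around the wing at (212,190) in the left half of the picture, with a gap between them, so the width reading may be offset. I'll try the turn in small rows.

```bash
python3 -m pendant '{"offset":[[0,0,0],[0,0,0],[0,0,0],[0,0,0],[0,0,0],[0,0,0]],"turn":[[0,-0.15,0],[0,-0.3,0],[0,-0.45,0],[0,-0.6,0],[0,-0.75,0],[0,-0.88,0]]}' 0 40
python3 - <<'E'
from h import *
o=manip.get_obs();print(np.round(o["torque"],3))
go([.613,-.007,.062],0.02)
P,C=cloud("wrist",*manip.camera("wrist"),o)
T=Rn.from_quat(o["ee_rot"]).inv().apply(P-o["position"])
k=(abs(T[:,0])<.06)&(abs(T[:,2])<.05)&(P[:,2]>.06)&(P[:,2]<.09)&(T[:,2]>.013); print(k.sum(), np.percentile(T[k],[2,98],axis=0).round(3) if k.sum() else '')
E
```

```text
clock: 6.48
position: [0.613, -0.0077, 0.0615]
ee_rot: [-0.668, 0.232, -0.231, 0.668]
ft_force: [0.1, -0.0, 1.4]
grip_width: -0.0
[ 0.026  0.042 -0.006]
clk 6.47 pos [ 0.613  -0.0077  0.0615] offset [-0.002 -0.002  0.003] turn [-0.    -0.873 -0.001] j7 -0.96
715 [[-0.003 -0.027  0.013]
 [ 0.016  0.001  0.022]]
```

```bash
python3 - <<'E'
from h import *
o=manip.get_obs();p,d=manip.camera("wrist")
cv2.imwrite("pics/k2.png",cv2.resize(p[150:420,140:420,::-1],(780,752)[:2] if 0 else (620,598),interpolation=cv2.INTER_CUBIC))
P,C=cloud("wrist",p,d,o)
T=Rn.from_quat(o["ee_rot"]).inv().apply(P-o["position"])
for a in np.arange(-.06,.02,.008):
    s=T[(T[:,1]>a)&(T[:,1]<a+.008)&(abs(T[:,0])<.06)&(abs(T[:,2])<.04)]
    if len(s)>5:print(round(a,3),len(s),np.percentile(s[:,[0,2]],[1,50,99],axis=0).round(4).tolist())
E
```

```text
-0.06 516 [[-0.0142, 0.0058], [-0.001, 0.0101], [0.0126, 0.0112]]
-0.052 494 [[-0.0141, 0.0058], [-0.0008, 0.0084], [0.0125, 0.0111]]
-0.044 432 [[-0.014, 0.0058], [-0.001, 0.0071], [0.0125, 0.011]]
-0.036 212 [[-0.0123, 0.0059], [-0.0005, 0.0103], [0.0107, 0.0112]]
-0.028 705 [[-0.0189, -0.0146], [0.0075, 0.014], [0.0156, 0.0215]]
-0.02 262 [[-0.0192, -0.0131], [0.0018, 0.0146], [0.0162, 0.0217]]
-0.012 275 [[-0.0189, -0.0126], [-0.0005, 0.0113], [0.0156, 0.0218]]
-0.004 530 [[-0.0157, -0.007], [-0.0086, 0.0069], [0.0079, 0.0174]]
0.004 4356 [[-0.043, -0.0393], [-0.0067, 0.0163], [0.0493, 0.0397]]
0.012 489 [[-0.0435, -0.0367], [0.0508, 0.0243], [0.0598, 0.0389]]
```

View pics/k2.png

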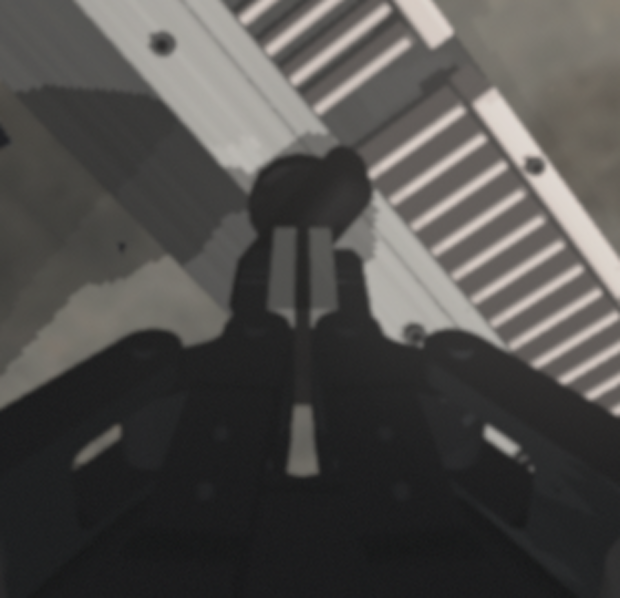

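The jaws closed above the wing: the tips show at crop row 228, about 30 mm behind the nominal TCP, and the wing hasn't turned. I'll open, turn back and go down in steps while watching the force.

```bash
python3 -m pendant '{"offset":[[0,-0.1,0],[0,-0.1,0],[0,-0.1,0],[0,-0.1,0],[0,-0.1,0],[0,-0.1,0]],"turn":[[0,0,0],[0,0.23,0],[0,0.46,0],[0,0.7,0],[0,0.87,0],[0,0.87,0]]}' 45 
python3 -m pendant '{"offset":[[0.0,0.05,0],[0,0.1,0],[0,0.13,0],[0,0.16,0],[0,0.18,0]],"turn":[[0,0,0],[0,0,0],[0,0,0],[0,0,0],[0,0,0]]}'
python3 - <<'E'
from h import *
go([.613,-.007,.035],-1.361)
o=manip.get_obs();P,C=cloud("wrist",*manip.camera("wrist"),o)
T=Rn.from_quat(o["ee_rot"]).inv().apply(P-o["position"])
for a in np.arange(-.06,.0,.006):
    s=T[(T[:,1]>a)&(T[:,1]<a+.006)&(abs(T[:,0])<.05)&(abs(T[:,2])<.03)]
    if len(s)>5:print(round(a,3),len(s),np.percentile(s[:,[0,2]],[1,50,99],axis=0).round(4).tolist())
E
```

```text
clock: 7.32
position: [0.6134, -0.0074, 0.0828]
ee_rot: [-0.551, 0.442, -0.442, 0.552]
ft_force: [0.1, -0.9, 1.0]
grip_width: 0.445
clock: 7.95
position: [0.6133, -0.0074, 0.0463]
ee_rot: [-0.552, 0.443, -0.442, 0.552]
ft_force: [0.4, 0.5, 0.4]
grip_width: 0.45
clk 7.95 pos [ 0.6133 -0.0074  0.0463] offset [-0.002  0.056 -0.001] turn [ 0.     0.012 -0.001] j7 -1.60
-0.06 594 [[-0.0327, -0.0114], [-0.0194, 0.0062], [0.032, 0.0106]]
-0.054 522 [[-0.0327, -0.011], [-0.0194, 0.0063], [0.0321, 0.0106]]
-0.048 620 [[-0.0328, -0.0177], [-0.0013, 0.006], [0.0319, 0.0174]]
-0.042 2281 [[-0.0308, -0.0243], [-0.0011, 0.0053], [0.0303, 0.0231]]
-0.036 371 [[-0.0302, -0.0111], [-0.0016, 0.0098], [0.0294, 0.0236]]
-0.03 124 [[-0.0197, -0.0083], [-0.0017, 0.0224], [0.019, 0.0238]]
-0.024 79 [[-0.0076, 0.0197], [-0.0017, 0.0229], [0.0037, 0.0236]]
-0.018 747 [[-0.0152, -0.0129], [0.0058, -0.0004], [0.0129, 0.0114]]
-0.012 96 [[-0.0468, -0.0024], [0.0058, 0.0093], [0.0421, 0.0224]]
-0.006 5618 [[-0.0494, -0.0186], [-0.0149, 0.0073], [0.0492, 0.0269]]
```

```bash
python3 -m pendant '{"offset":[[-0.003,0.03,0],[-0.003,0.055,0],[-0.003,0.055,0]],"turn":[[0,0,0],[0,0,0],[0,0,0]]}'
python3 -m pendant '{"offset":[[0,0,0],[0,0,0],[0,0,0],[0,0,0],[0,0,0]],"turn":[[0,0,0],[0,0,0],[0,0,0],[0,0,0],[0,0,0]]}' 0 40 
python3 -m pendant '{"offset":[[0,0,0],[0,0,0],[0,0,0],[0,0,0],[0,0,0],[0,0,0]],"turn":[[0,-0.15,0],[0,-0.3,0],[0,-0.45,0],[0,-0.6,0],[0,-0.75,0],[0,-0.88,0]]}' 0 40
python3 - <<'E'
from h import *
o=manip.get_obs();print(np.round(o["torque"],3))
go([.613,-.007,.035],0.02)
P,C=cloud("wrist",*manip.camera("wrist"),o)
T=Rn.from_quat(o["ee_rot"]).inv().apply(P-o["position"])
for a in np.arange(-.06,.02,.006):
    s=T[(T[:,1]>a)&(T[:,1]<a+.006)&(abs(T[:,0])<.05)&(abs(T[:,2])<.03)]
    if len(s)>5:print(round(a,3),len(s),np.percentile(s[:,[0,2]],[1,50,99],axis=0).round(4).tolist())
E
```

```text
clock: 8.38
position: [0.6126, -0.0068, 0.0344]
ee_rot: [0.552, -0.443, 0.442, -0.551]
ft_force: [0.3, -0.1, -0.2]
grip_width: 0.448
clock: 9.0
position: [0.613, -0.0066, 0.0349]
ee_rot: [-0.552, 0.443, -0.442, 0.552]
ft_force: [-0.6, 0.4, 6.0]
grip_width: 0.132
clock: 9.75
position: [0.6129, -0.0064, 0.0349]
ee_rot: [-0.669, 0.228, -0.228, 0.67]
ft_force: [-0.6, 0.9, 3.0]
grip_width: 0.136
[ 0.192  0.2   -0.044]
clk 9.75 pos [ 0.6129 -0.0064  0.0349] offset [ 0.002 -0.    -0.002] turn [-0.001 -0.862 -0.001] j7 -0.97
-0.06 462 [[-0.0195, -0.0106], [-0.0024, 0.0098], [0.0179, 0.0113]]
-0.054 2624 [[-0.0183, -0.0232], [-0.001, 0.0063], [0.0168, 0.0238]]
-0.048 469 [[-0.0198, 0.0056], [-0.001, 0.0104], [0.0181, 0.0244]]
-0.042 404 [[-0.0195, 0.0059], [-0.0006, 0.0105], [0.018, 0.0244]]
-0.036 276 [[-0.0186, 0.0059], [-0.0008, 0.0106], [0.017, 0.0242]]
-0.03 96 [[-0.0142, 0.0039], [0.0023, 0.0098], [0.0126, 0.0233]]
-0.024 103 [[-0.0149, 0.0022], [0.006, 0.0099], [0.0134, 0.0123]]
-0.018 3425 [[-0.0357, -0.0288], [-0.0061, 0.0155], [0.042, 0.0297]]
-0.012 30 [[0.0009, -0.0278], [0.0271, -0.0047], [0.0455, 0.0283]]
-0.006 183 [[0.0056, -0.0282], [0.0387, 0.0038], [0.0494, 0.0296]]
-0.0 1284 [[0.0038, -0.0279], [0.0387, 0.0026], [0.0497, 0.0293]]
0.006 690 [[0.004, -0.0284], [0.0388, 0.0016], [0.0497, 0.0288]]
0.012 600 [[0.0022, -0.028], [0.0371, 0.0036], [0.0496, 0.0288]]
0.018 2780 [[-0.0496, -0.029], [0.0106, 0.0078], [0.0487, 0.0296]]
```

The wing is held and turning. I'll finish the turn, then draw the bar.

```bash
python3 -m pendant '{"offset":[[0,0,0],[0,0,0],[0,0,0],[0,0,0],[0,0,0],[0,0,0],[0,0,0]],"turn":[[0,-0.15,0],[0,-0.3,0],[0,-0.45,0],[0,-0.6,0],[0,-0.75,0],[0,-0.87,0],[0,-0.87,0]]}'
python3 -m pendant '{"offset":[[-0.03,0,0],[-0.06,0,0],[-0.1,0,0],[-0.14,0,0],[-0.18,0,0],[-0.212,0,0],[-0.212,0,0],[-0.212,0,0]],"turn":[[0,0,0],[0,0,0],[0,0,0],[0,0,0],[0,0,0],[0,0,0],[0,0,0],[0,0,0]]}'
python3 - <<'E'
from h import *
o=manip.get_obs();print(np.round(o["torque"],3)); go([.571,-.007,.035],0.013)
E
```

```text
clock: 10.68
position: [0.6126, -0.0062, 0.0349]
ee_rot: [-0.706, -0.01, 0.011, 0.708]
ft_force: [-3.7, 2.8, 5.1]
grip_width: 0.136
clock: 11.68
position: [0.5707, -0.0068, 0.035]
ee_rot: [-0.706, -0.01, 0.01, 0.708]
ft_force: [7.8, 4.5, -4.6]
grip_width: 0.132
[ 0.951 -1.699 -0.387]
clk 11.68 pos [ 0.5707 -0.0068  0.035 ] offset [ 0.001  0.    -0.001] turn [-0.003  0.02   0.001] j7 -0.33
```

The bar is fully back (41.9 mm, with 8 N at the stop). I'll release, lift and look at the left side, including the sixth bracket.

```bash
python3 -m pendant '{"offset":[[0,0,0],[0,0,0],[0,-0.2,0],[0,-0.5,0],[0,-0.5,0]],"turn":[[0,0,0],[0,0,0],[0,0,0],[0,0,0],[0,0,0]]}' 60 | head -2
python3 -m pendant '{"offset":[[-0.6,-0.75,0.98],[-0.6,-0.75,0.98],[-0.6,-0.75,0.98],[-0.6,-0.75,0.98],[-0.6,-0.75,0.98]],"turn":[[0,0,0],[0,0,0],[0,0,0],[0,0,0],[0,0,0]]}' | head -2
python3 -m pendant '{"offset":[[0,0,0.3],[0,0,0.3],[0,0,0.3],[0,0,0.3]],"turn":[[0,0,0],[0,0,0],[0,0,0],[0,0,0]]}' | head -2
cat >> br.py <<'E'
def snap(f,cam="wrist"):
    o=manip.get_obs();p,d=manip.camera(cam);np.savez(f,p=p,d=d,pos=o["position"],q=o["ee_rot"])
    P,C=cloud(cam,p,d,o)
    if cam=="wrist": P=P+Rn.from_quat(o["ee_rot"]).apply([.0008,0,-.0004])
    return P,C
def brackets(P,C,box=(.3,.53,-.5,.55)):
    for Q in clusters(P,C,box):
        pl=Q[(Q[:,2]>.024)&(Q[:,2]<.034)]; w=Q[Q[:,2]>.0775]; t=Q[(Q[:,2]>.06)&(Q[:,2]<.0765)]
        if len(pl)<30 or len(w)<20: continue
        f=lambda S:cv2.minAreaRect((S[:,:2]*1000).astype(np.float32))
        r,rw=f(pl),f(w)
        print("c",Q[:,:2].mean(0).round(3),"plate c",np.round(r[0],1),np.round(r[1],1),round(r[2],1),"| webtop",len(w),np.round(rw[0],1),np.round(rw[1],1),round(rw[2],1),"mean",(w[:,:2].mean(0)*1000).round(1),"| tube",(t[:,:2].mean(0)*1000).round(0) if len(t) else "")
E
python3 - <<'E'
from br import *
P,C=snap("pics/w3.npz"); print(manip.get_obs()["position"]); brackets(P,C)
a=np.load("pics/w3.npz"); cv2.imwrite("pics/w3.png",a["p"][:,:,::-1])
E
```

```text
clock: 12.3
position: [0.5728, -0.007, 0.1394]
clock: 12.92
position: [0.4446, 0.1878, 0.2899]
clock: 13.42
position: [0.4432, 0.246, 0.2893]
[0.44320942 0.24614882 0.28951386]
c [ 0.425 -0.052] plate c [423.1 -56.6] [44.  41.4] 9.7 | webtop 58 [428.5 -53.4] [10.  18.9] 9.1 mean [428.9 -52.6] | tube [434. -58.]
c [0.428 0.348] plate c [429.3 340.2] [43.9 40. ] 21.2 | webtop 189 [431.6 351.9] [10.6 41.8] 18.4 mean [433.2 346.8] | tube [426. 366.]
c [0.445 0.082] plate c [456.   76.3] [16.6 39.8] 41.8 | webtop 107 [443.5  78.3] [10.2 41.8] 42.0 mean [447.1  74.1] | tube [436.  89.]
c [0.454 0.18 ] plate c [453.6 184.2] [40.1 43.8] 79.8 | webtop 129 [457.9 173.4] [41.5  9.8] 80.0 mean [458.8 178.9] | tube [455. 163.]
```

View pics/w3.png

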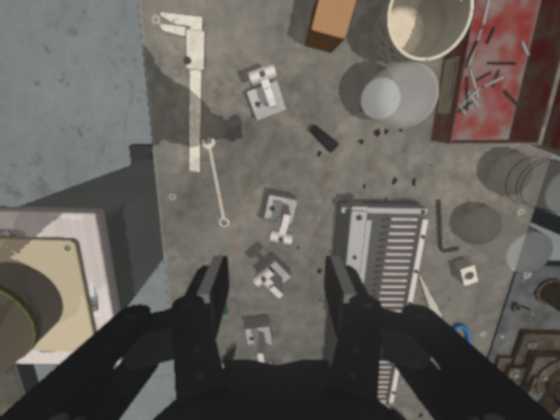

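This view shows the sixth bracket at (265,90): left-hand, toe towards the robot, yaw +20°, origin (0.435,0.342). It also shows brackets at (280,215), (270,275) and (258,330). I'll fetch the sixth one first.

```bash
python3 - <<'E'
from h import *
go([.4349,.3423,.100],.346)
E
```

```text
clk 13.47 pos [0.4432 0.2461 0.2895] offset [-0.035  0.947  0.483] turn [ 0.003 -0.403  0.01 ] j7 -0.66
```

```bash
python3 -m pendant '{"offset":[[-0.035,0.3,0.483],[-0.035,0.6,0.483],[-0.035,0.947,0.483],[-0.035,0.947,0.483],[-0.035,0.947,0.483]],"turn":[[0.003,-0.403,0.01],[0.003,-0.403,0.01],[0.003,-0.403,0.01],[0.003,-0.403,0.01],[0.003,-0.403,0.01]]}' 38 40 | head -2
python3 - <<'E'
from br import *
go([.4349,.3423,.010],.346)
o=manip.get_obs(); P,C=snap("pics/w4.npz"); T=Rn.from_quat(o["ee_rot"]).inv().apply(P-o["position"])
# web/plate in tool frame
k=(abs(T[:,0])<.016)&(T[:,2]>-.04)&(T[:,2]<.06)
for lo,hi in((.076,.084),(.055,.075),(.024,.034)):
    kk=k&(P[:,2]>lo)&(P[:,2]<hi); print(lo,kk.sum(),np.percentile(T[kk][:,[0,2]],[2,50,98],axis=0).round(4).tolist() if kk.sum() else "")
E
```

```text
clock: 14.1
position: [0.4339, 0.3406, 0.0976]
clk 14.10 pos [0.4339 0.3406 0.0976] offset [0.009 0.438 0.007] turn [ 0.002 -0.    -0.006] j7 -0.73
0.076 533 [[-0.0028, -0.0078], [0.0013, 0.0059], [0.0062, 0.0331]]
0.055 1069 [[-0.0142, 0.0134], [0.0006, 0.0316], [0.0152, 0.0384]]
0.024 707 [[-0.0155, -0.017], [-0.0061, -0.0032], [0.0154, 0.01]]
```

```bash
python3 -m pendant '{"offset":[[0.009,0.2,0.007],[0.009,0.35,0.007],[0.009,0.438,0.007],[0.009,0.438,0.007]],"turn":[[0,0,0],[0,0,0],[0,0,0],[0,0,0]]}'
python3 -m pendant '{"offset":[[0,0,0],[0,0,0],[0,0,0],[0,0,0]],"turn":[[0,0,0],[0,0,0],[0,0,0],[0,0,0]]}' 0 60
python3 -m pendant '{"offset":[[0,-0.1,0],[0,-0.3,0],[0,-0.55,0],[0,-0.55,0]],"turn":[[0,0,0],[0,0,0],[0,0,0],[0,0,0]]}'
python3 - <<'E'
from br import *
def slot(ry,rx=-.0015,z=.2):
    th=.0135; return [.6527+rx*np.cos(th)-ry*np.sin(th), -.0065+rx*np.sin(th)+ry*np.cos(th), z]
print(slot(.158)); go(slot(.158,z=.12),.0135)
o=manip.get_obs(); P,C=snap("pics/w5.npz"); T=Rn.from_quat(o["ee_rot"]).inv().apply(P-o["position"])
k=(abs(T[:,0])<.035)&(T[:,2]>-.05)&(T[:,2]<.06)
for lo in np.arange(-.08,.04,.01):
    kk=k&(T[:,1]>lo)&(T[:,1]<lo+.01); print(round(lo,3),kk.sum(),np.percentile(T[kk][:,[0,2]],[2,50,98],axis=0).round(4).tolist() if kk.sum() else "")
E
```

```text
clock: 14.65
position: [0.4367, 0.3431, 0.013]
ee_rot: [0.697, 0.121, -0.122, -0.696]
ft_force: [-0.1, 0.5, 0.3]
grip_width: 0.383
clock: 15.15
position: [0.4376, 0.3436, 0.0144]
ee_rot: [0.697, 0.122, -0.121, -0.697]
ft_force: [-0.3, -2.0, 7.6]
grip_width: 0.109
clock: 15.65
position: [0.4388, 0.3456, 0.1292]
ee_rot: [-0.696, -0.124, 0.119, 0.697]
ft_force: [0.7, 0.0, -3.4]
grip_width: 0.111
[np.float64(0.6490672014747085), np.float64(0.15146535308375264), 0.2]
clk 15.65 pos [0.4388 0.3456 0.1292] offset [ 0.661  0.049 -1.269] turn [-0.003  0.422  0.009] j7 -0.72
-0.08 2810 [[-0.0334, -0.0075], [-0.0061, 0.012], [0.033, 0.014]]
-0.07 2953 [[-0.0169, -0.0087], [0.0003, 0.0108], [0.0169, 0.0323]]
-0.06 3255 [[-0.0157, 0.0069], [-0.0001, 0.0294], [0.0159, 0.0371]]
-0.05 559 [[-0.0176, 0.0064], [-0.0018, 0.0077], [0.0179, 0.0365]]
-0.04 231 [[-0.0173, 0.0067], [0.0063, 0.0073], [0.0176, 0.0114]]
-0.03 0 
-0.02 668 [[-0.0276, -0.0171], [-0.0245, 0.0016], [-0.0135, 0.0204]]
-0.01 261 [[-0.0272, 0.0198], [-0.0084, 0.0204], [0.0153, 0.0208]]
-0.0 353 [[-0.0267, 0.0199], [-0.0056, 0.0204], [0.0152, 0.0208]]
0.01 120 [[-0.0269, 0.0198], [-0.0069, 0.0203], [0.0153, 0.0206]]
0.02 0 
0.03 0
```

The bracket is held and centred (plate side at 20.3 mm, against 20 nominal). I'll move over the leftmost slot of the left comb.

```bash
python3 -m pendant '{"offset":[[0.12,0.02,-0.25],[0.24,0.02,-0.5],[0.33,0.02,-0.63],[0.33,0.02,-0.63]],"turn":[[-0.003,0.2,0.009],[-0.003,0.4,0.009],[-0.003,0.422,0.009],[-0.003,0.422,0.009]]}' | head -2
cat > s.py <<'E'
from br import *
import sys
def slot(ry,rx=-.0015,z=.2,th=.0135):
    return np.array([.6527+rx*np.cos(th)-ry*np.sin(th), -.0065+rx*np.sin(th)+ry*np.cos(th), z])
def near(ry):
    "look at comb fins near the held bracket: y-phase in rack frame; and plate side of held bracket"
    o=manip.get_obs();P,C=snap("pics/tmp.npz"); th=.0135
    q=P[:,:2]-slot(0,0)[:2]; rx=q[:,0]*np.cos(th)+q[:,1]*np.sin(th); ry_=-q[:,0]*np.sin(th)+q[:,1]*np.cos(th)
    k=(P[:,2]>.033)&(P[:,2]<.038)&(rx>-.02)&(rx<.012)&(abs(ry_-ry)<.07)
    c=.098*np.sign(ry)
    print("fins",k.sum(),"phase mm",np.round(np.angle(np.exp(2j*np.pi*(ry_[k]-c)/.012).mean())/(2*np.pi)*12,2))
    T=Rn.from_quat(o["ee_rot"]).inv().apply(P-o["position"])
    k=(abs(T[:,0])<.03)&(T[:,1]>-.012)&(T[:,1]<.008)&(abs(abs(T[:,2])-.02)<.008); print("plate side z",k.sum(),np.median(T[k][:,2]) if k.sum() else "","x ext",np.percentile(T[k][:,0],[1,99]).round(4) if k.sum() else "")
E
python3 - <<'E'
from s import *
go(slot(.158,z=.12),.0135)
E
```

```text
clock: 16.2
position: [0.5443, 0.245, 0.1216]
clk 16.20 pos [0.5443 0.245  0.1216] offset [ 0.52   0.008 -0.472] turn [ 0.004 -0.007 -0.005] j7 -0.80
```

```bash
python3 -m pendant '{"offset":[[0.2,0.008,-0.2],[0.4,0.008,-0.4],[0.52,0.05,-0.472],[0.52,0.1,-0.472],[0.52,0.15,-0.472]],"turn":[[0.004,-0.007,-0.005],[0.004,-0.007,-0.005],[0.004,-0.007,-0.005],[0.004,-0.007,-0.005],[0.004,-0.007,-0.005]]}' | head -2
python3 - <<'E'
from s import *
near(.158); go(slot(.158,z=.0274),.0135)
E
```

```text
clock: 16.82
position: [0.6474, 0.1531, 0.0905]
fins 865 phase mm 0.71
plate side z 556 0.020098760245191534 x ext [-0.0275  0.0155]
clk 16.88 pos [0.6468 0.1528 0.0892] offset [ 0.012  0.309 -0.007] turn [ 0.     0.004 -0.004] j7 -0.61
```

```bash
python3 -m pendant '{"offset":[[0.012,0.1,-0.005],[0.012,0.17,-0.005],[0.012,0.2,-0.005],[0.012,0.22,-0.005],[0.012,0.24,-0.005],[0.012,0.26,-0.005]],"turn":[[0,0.004,-0.004],[0,0.004,-0.004],[0,0.004,-0.004],[0,0.004,-0.004],[0,0.004,-0.004],[0,0.004,-0.004]]}'
python3 -m pendant '{"offset":[[0,0.02,0],[0,0.04,0],[0,0.05,0],[0,0.06,0],[0,0.06,0]],"turn":[[0,0,0],[0,0,0],[0,0,0],[0,0,0],[0,0,0]]}'
python3 - <<'E'
from s import *
go(slot(.158,z=.0274),.0135)
E
```

```text
clock: 17.62
position: [0.6493, 0.1519, 0.0374]
ee_rot: [0.707, 0.005, -0.004, -0.707]
ft_force: [-0.4, -0.4, -1.8]
grip_width: 0.109
clock: 18.25
position: [0.6495, 0.1519, 0.0274]
ee_rot: [0.707, 0.005, -0.004, -0.707]
ft_force: [-8.0, -3.4, 14.6]
grip_width: 0.108
clk 18.25 pos [0.6495 0.1519 0.0274] offset [-0.002  0.    -0.002] turn [ 0.001 -0.001  0.002] j7 -0.64
```

It seated at the expected height (0.0274) with 15 N. I'll release and go to the right-hand bracket at (0.4595,0.183).

```bash
python3 -m pendant '{"offset":[[0,0,0],[0,0,0],[0,-0.1,0],[0,-0.4,0],[0,-0.47,0]],"turn":[[0,0,0],[0,0,0],[0,0,0],[0,0,0],[0,0,0]]}' 38 | head -2
python3 -m pendant '{"offset":[[-0.95,0,0.15],[-0.95,0,0.15],[-0.95,0,0.15],[-0.95,0,0.15],[-0.95,0,0.15]],"turn":[[0,0.244,0],[0,0.244,0],[0,0.244,0],[0,0.244,0],[0,0.244,0]]}' | head -2
python3 - <<'E'
from s import *
P,C=snap("pics/w6.npz"); brackets(P,C,(.3,.75,-.5,.55)); go([.4595,.1831,.012],-.178)
E
```

```text
clock: 18.88
position: [0.6511, 0.1534, 0.1271]
clock: 19.5
position: [0.4615, 0.1806, 0.1265]
c [0.445 0.082] plate c [454.4  74.9] [20.  40.7] 42.8 | webtop 291 [443.1  78.2] [10.8 42.9] 41.7 mean [446.4  74.7] | tube [437.  88.]
c [0.454 0.179] plate c [453.2 184.2] [39.8 44. ] 80.0 | webtop 394 [457.1 172.9] [42.2  9.5] 79.8 mean [458.3 179.2] | tube [455. 162.]
c [0.623 0.123] plate c [607.8 101.6] [192.5 132. ] 87.8 | webtop 2137 [649.1 164.8] [33.3 47.9] 0.9 mean [647.  169.5] | tube [644. 157.]
clk 19.55 pos [0.462  0.1806 0.1263] offset [-0.02   0.571  0.008] turn [-0.004 -0.002  0.011] j7 -0.82
```

```bash
python3 -m pendant '{"offset":[[-0.022,0.25,0.008],[-0.022,0.45,0.008],[-0.022,0.571,0.008],[-0.022,0.571,0.008]],"turn":[[0,0,0.01],[0,0,0.01],[0,0,0.01],[0,0,0.01]]}'|head -2
python3 -m pendant '{"offset":[[0,0,0],[0,0,0],[0,0,0],[0,0,0]],"turn":[[0,0,0],[0,0,0],[0,0,0],[0,0,0]]}' 0 60
python3 -m pendant '{"offset":[[0,-0.1,0],[0,-0.3,0],[0,-0.55,0],[0,-0.55,0]],"turn":[[0,0,0],[0,0,0],[0,0,0],[0,0,0]]}' | head -2
python3 - <<'E'
from s import *
near(-.038); go(slot(-.038,z=.125),.0135)
E
```

```text
clock: 20.05
position: [0.4586, 0.1831, 0.0106]
clock: 20.55
position: [0.4595, 0.1833, 0.0114]
ee_rot: [-0.703, 0.064, -0.063, 0.706]
ft_force: [1.2, 0.1, 5.6]
grip_width: 0.11
clock: 21.05
position: [0.4613, 0.1839, 0.1255]
fins 500 phase mm 2.39
plate side z 818 0.0192243293244806 x ext [-0.0278  0.0153]
clk 21.10 pos [0.4603 0.183  0.1233] offset [ 1.145 -0.01  -0.948] turn [-0.005 -0.247  0.003] j7 -0.83
```

```bash
python3 -m pendant '{"offset":[[0.2,-0.01,-0.16],[0.4,-0.01,-0.32],[0.57,-0.01,-0.47],[0.57,-0.01,-0.47]],"turn":[[0,-0.15,0],[0,-0.247,0],[0,-0.247,0],[0,-0.247,0]]}' | head -2
python3 - <<'E'
from s import *
go(slot(-.038,z=.115),.0135)
E
```

```text
clock: 21.6
position: [0.5563, 0.0661, 0.1234]
clk 21.60 pos [0.5563 0.0661 0.1234] offset [ 0.473  0.04  -0.557] turn [-0.004 -0.007  0.   ] j7 -0.45
```

```bash
python3 -m pendant '{"offset":[[0.2,0,-0.2],[0.4,0,-0.4],[0.473,0.0,-0.557],[0.473,0.04,-0.557],[0.473,0.15,-0.557],[0.473,0.15,-0.557]],"turn":[[0,0,0],[0,0,0],[0,0,0],[0,0,0],[0,0,0],[0,0,0]]}' | head -2
python3 - <<'E'
from s import *
near(-.038); go(slot(-.038,z=.0244),.0135)
E
```

```text
clock: 22.35
position: [0.6495, -0.043, 0.0902]
fins 807 phase mm 2.41
plate side z 821 0.019497801215709473 x ext [-0.0277  0.0155]
clk 22.40 pos [ 0.6503 -0.0432  0.0917] offset [ 0.008  0.336 -0.008] turn [-0.005 -0.004 -0.003] j7 -0.30
```

```bash
sed -i 's/(abs(ry_-ry)<.07)/(abs(ry_-ry)<.07)\&(ry_*ry>0)/' s.py
python3 -m pendant '{"offset":[[0.006,0.12,-0.003],[0.006,0.19,-0.003],[0.006,0.22,-0.003],[0.006,0.24,-0.003],[0.006,0.26,-0.003],[0.006,0.28,-0.003]],"turn":[[0,0,0],[0,0,0],[0,0,0],[0,0,0],[0,0,0],[0,0,0]]}'
python3 -m pendant '{"offset":[[0,0.02,0],[0,0.04,0],[0,0.055,0],[0,0.065,0],[0,0.065,0]],"turn":[[0,0,0],[0,0,0],[0,0,0],[0,0,0],[0,0,0]]}'
python3 - <<'E'
from s import *
go(slot(-.038,z=.0244),.0135)
E
```

```text
clock: 23.15
position: [0.6517, -0.0435, 0.0358]
ee_rot: [-0.706, -0.003, 0.004, 0.708]
ft_force: [0.1, 0.8, -1.8]
grip_width: 0.11
clock: 23.78
position: [0.6518, -0.0435, 0.0244]
ee_rot: [-0.706, -0.003, 0.004, 0.708]
ft_force: [-7.3, -1.7, 12.5]
grip_width: 0.107
clk 23.77 pos [ 0.6518 -0.0435  0.0244] offset [-0.001  0.    -0.005] turn [-0.004 -0.005 -0.002] j7 -0.34
```

Seated. Next is the left-hand bracket at (0.450,0.071), yaw 42°.

```bash
python3 -m pendant '{"offset":[[0,0,0],[0,0,0],[0,-0.1,0],[0,-0.4,0],[0,-0.5,0]],"turn":[[0,0,0],[0,0,0],[0,0,0],[0,0,0],[0,0,0]]}' 38 | head -2
python3 -m pendant '{"offset":[[-0.99,0,0.57],[-0.99,0,0.57],[-0.99,0,0.57],[-0.99,0,0.57],[-0.99,0,0.57],[-0.99,0,0.57]],"turn":[[0,-0.912,0],[0,-0.912,0],[0,-0.912,0],[0,-0.912,0],[0,-0.912,0],[0,-0.912,0]]}' | head -2
python3 - <<'E'
from s import *
P,C=snap("pics/w7.npz"); brackets(P,C,(.3,.54,-.5,.55)); go([.450,.0707,.012],.73)
E
```

```text
clock: 24.4
position: [0.6539, -0.0431, 0.1297]
clock: 25.15
position: [0.4554, 0.0682, 0.1297]
c [ 0.422 -0.053] plate c [422.8 -55.8] [43.9 40.9] 9.7 | webtop 159 [428.2 -53.1] [ 9.7 19.4] 9.3 mean [427.1 -50.6] | tube [424. -65.]
c [0.44  0.076] plate c [445.5  67.2] [43.9 40.3] 43.6 | webtop 402 [442.5  78.8] [ 9.9 42.2] 44.0 mean [446.   75.2] | tube [431.  91.]
clk 25.20 pos [0.4555 0.0683 0.1296] offset [-0.016  0.588  0.028] turn [ 0.001 -0.007  0.007] j7 0.33
```

```bash
python3 -m pendant '{"offset":[[-0.015,0.25,0.031],[-0.015,0.45,0.031],[-0.015,0.588,0.031],[-0.015,0.588,0.031]],"turn":[[0,-0.048,0.007],[0,-0.048,0.007],[0,-0.048,0.007],[0,-0.048,0.007]]}'|head -2
python3 -m pendant '{"offset":[[0,0,0],[0,0,0],[0,0,0],[0,0,0]],"turn":[[0,0,0],[0,0,0],[0,0,0],[0,0,0]]}' 0 60
python3 -m pendant '{"offset":[[0,-0.1,0],[0,-0.3,0],[0,-0.55,0],[0,-0.55,0]],"turn":[[0,0,0],[0,0,0],[0,0,0],[0,0,0]]}' | head -2
python3 - <<'E'
from s import *
near(.098); go(slot(.098,z=.125),.0135)
E
```

```text
clock: 25.7
position: [0.4488, 0.0716, 0.0105]
clock: 26.2
position: [0.4497, 0.0715, 0.0113]
ee_rot: [-0.656, -0.262, 0.263, 0.657]
ft_force: [-0.3, -0.4, 7.2]
grip_width: 0.108
clock: 26.7
position: [0.4517, 0.0715, 0.124]
fins 490 phase mm 1.14
plate side z 805 0.019698743791940587 x ext [-0.0273  0.0159]
clk 26.75 pos [0.4506 0.0709 0.1222] offset [ 0.793 -0.013 -0.612] turn [0.002 0.951 0.001] j7 0.34
```

```bash
python3 -m pendant '{"offset":[[0.2,-0.01,-0.15],[0.4,-0.01,-0.3],[0.6,-0.01,-0.46],[0.793,-0.013,-0.612],[0.793,-0.013,-0.612],[0.793,-0.013,-0.612],[0.793,-0.013,-0.612]],"turn":[[0,0.2,0],[0,0.4,0],[0,0.6,0],[0,0.8,0],[0,0.951,0],[0,0.951,0],[0,0.951,0]]}' | head -2
python3 - <<'E'
from s import *
near(.098); go(slot(.098,z=.0243),.0135)
E
```

```text
clock: 27.62
position: [0.6491, 0.0913, 0.124]
fins 577 phase mm 0.19
plate side z 797 0.019091055117466022 x ext [-0.0279  0.0153]
clk 27.68 pos [0.6492 0.0912 0.1244] offset [0.003 0.501 0.002] turn [0.002 0.003 0.   ] j7 -0.50
```

```bash
python3 -m pendant '{"offset":[[0.003,0.15,0.006],[0.003,0.28,0.006],[0.003,0.35,0.006],[0.003,0.38,0.006],[0.003,0.41,0.006],[0.003,0.44,0.006]],"turn":[[0,0,0],[0,0,0],[0,0,0],[0,0,0],[0,0,0],[0,0,0]]}'
python3 -m pendant '{"offset":[[0,0.02,0],[0,0.04,0],[0,0.06,0],[0,0.072,0],[0,0.072,0]],"turn":[[0,0,0],[0,0,0],[0,0,0],[0,0,0],[0,0,0]]}'
python3 - <<'E'
from s import *
go(slot(.098,z=.0243),.0135)
E
```

```text
clock: 28.42
position: [0.6503, 0.0923, 0.0368]
ee_rot: [0.708, 0.006, -0.005, -0.706]
ft_force: [-0.1, 0.2, -2.5]
grip_width: 0.107
clock: 29.05
position: [0.6506, 0.0923, 0.0244]
ee_rot: [0.708, 0.006, -0.005, -0.706]
ft_force: [-8.6, -3.2, 15.8]
grip_width: 0.112
clk 29.05 pos [0.6506 0.0923 0.0244] offset [-0.004  0.    -0.004] turn [0.003 0.003 0.003] j7 -0.55
```

```bash
python3 -m pendant '{"offset":[[0,0,0],[0,0,0],[0,-0.1,0],[0,-0.4,0],[0,-0.5,0],[-0.12,-0.5,0]],"turn":[[0,0,0],[0,0,0],[0,0,0],[0,0,0],[0,0,0],[0,0,0]]}' 38 | head -2
python3 -m pendant '{"offset":[[-0.99,0,-0.72],[-0.99,0,-0.72],[-0.99,0,-0.72],[-0.99,0,-0.72],[-0.99,0,-0.72],[-0.99,0,-0.72]],"turn":[[0,-0.2,0],[0,-0.2,0],[0,-0.2,0],[0,-0.2,0],[0,-0.2,0],[0,-0.2,0]]}' | head -2
python3 - <<'E'
from s import *
P,C=snap("pics/w8.npz"); brackets(P,C,(.3,.54,-.5,.55)); go([.4288,-.0550,.012],.169)
E
```

```text
clock: 29.8
position: [0.628, 0.0928, 0.1273]
clock: 30.55
position: [0.4327, -0.0543, 0.1268]
c [ 0.425 -0.061] plate c [422.3 -56.5] [43.6 39.5] 9.9 | webtop 400 [430.  -65.9] [ 9.6 43. ] 9.1 mean [429.  -59.4] | tube [432. -77.]
c [ 0.445 -0.172] plate c [ 447.5 -187.8] [44.8 39.9] 38.0 | webtop 268 [ 445.9 -176.6] [11.  42.8] 36.9 mean [ 448.9 -179.8] | tube [ 439. -165.]
clk 30.60 pos [ 0.4331 -0.0532  0.1267] offset [-0.027  0.573 -0.004] turn [0.003 0.006 0.009] j7 0.18
```

```bash
python3 -m pendant '{"offset":[[-0.03,0.25,-0.007],[-0.03,0.45,-0.007],[-0.03,0.573,-0.007],[-0.03,0.573,-0.007]],"turn":[[0,0,0.009],[0,0,0.009],[0,0,0.009],[0,0,0.009]]}'|head -2
python3 -m pendant '{"offset":[[0,0,0],[0,0,0],[0,0,0],[0,0,0]],"turn":[[0,0,0],[0,0,0],[0,0,0],[0,0,0]]}' 0 60
python3 -m pendant '{"offset":[[0,-0.1,0],[0,-0.3,0],[0,-0.55,0],[0,-0.55,0]],"turn":[[0,0,0],[0,0,0],[0,0,0],[0,0,0]]}' | head -2
python3 - <<'E'
from s import *
near(-.098); go(slot(-.098,z=.125),.0135)
E
```

```text
clock: 31.1
position: [0.4278, -0.0529, 0.0107]
clock: 31.6
position: [0.4285, -0.0528, 0.0114]
ee_rot: [-0.704, -0.062, 0.063, 0.705]
ft_force: [-0.5, 2.6, 5.9]
grip_width: 0.11
clock: 32.1
position: [0.4306, -0.0539, 0.1242]
fins 980 phase mm 0.91
plate side z 872 0.015840409367566408 x ext [-0.0276  0.0155]
clk 32.15 pos [ 0.4292 -0.0541  0.1223] offset [ 1.055 -0.012 -0.444] turn [0.002 0.207 0.001] j7 0.17
```

```bash
python3 -m pendant '{"offset":[[0.25,-0.01,-0.1],[0.5,-0.01,-0.2],[0.75,-0.01,-0.3],[0.99,-0.012,-0.444],[0.99,-0.012,-0.444],[0.99,-0.012,-0.444]],"turn":[[0,0.1,0],[0,0.207,0],[0,0.207,0],[0,0.207,0],[0,0.207,0],[0,0.207,0]]}' | head -2
python3 - <<'E'
from s import *
near(-.098); go(slot(-.098,z=.0244),.0135)
E
```

```text
clock: 32.9
position: [0.6387, -0.1059, 0.1226]
fins 478 phase mm -0.04
plate side z 856 0.015683446948284288 x ext [-0.0277  0.0154]
clk 32.95 pos [ 0.6386 -0.106   0.1235] offset [0.07  0.495 0.007] turn [ 0.002  0.002 -0.002] j7 -0.23
```

```bash
python3 -m pendant '{"offset":[[0.07,0.1,0.028],[0.07,0.26,0.028],[0.07,0.33,0.028],[0.07,0.36,0.028],[0.07,0.39,0.028],[0.07,0.42,0.028]],"turn":[[0,0,0],[0,0,0],[0,0,0],[0,0,0],[0,0,0],[0,0,0]]}'
python3 -m pendant '{"offset":[[0,0.02,0],[0,0.045,0],[0,0.065,0],[0,0.085,0],[0,0.085,0]],"turn":[[0,0,0],[0,0,0],[0,0,0],[0,0,0],[0,0,0]]}'
python3 - <<'E'
from s import *
near(-.098);go(slot(-.098,z=.0244),.0135)
E
```

```text
clock: 33.7
position: [0.6528, -0.1004, 0.04]
ee_rot: [0.708, 0.005, -0.005, -0.707]
ft_force: [-0.1, -0.5, -2.1]
grip_width: 0.107
clock: 34.33
position: [0.6531, -0.1004, 0.0245]
ee_rot: [0.708, 0.005, -0.005, -0.706]
ft_force: [-5.6, -0.1, 10.8]
grip_width: 0.104
fins 282 phase mm 0.68
plate side z 673 0.02175719606953037 x ext [-0.0279  0.0176]
clk 34.38 pos [ 0.6531 -0.1004  0.0245] offset [-0.003  0.001 -0.021] turn [0.003 0.001 0.   ] j7 -0.29
```

```bash
python3 -m pendant '{"offset":[[0,0,0],[0,0,0],[0,-0.1,0],[0,-0.4,0],[0,-0.5,0]],"turn":[[0,0,0],[0,0,0],[0,0,0],[0,0,0],[0,0,0]]}' 38 | head -2
python3 -m pendant '{"offset":[[-0.99,0,-0.42],[-0.99,0,-0.42],[-0.99,0,-0.42],[-0.99,0,-0.42],[-0.99,0,-0.42],[-0.99,0,-0.42]],"turn":[[0,-0.81,0],[0,-0.81,0],[0,-0.81,0],[0,-0.81,0],[0,-0.81,0],[0,-0.81,0]]}' | head -2
python3 - <<'E'
from s import *
P,C=snap("pics/w9.npz"); brackets(P,C,(.3,.54,-.5,.55)); go([.4521,-.1843,.012],.655)
E
```

```text
clock: 35.0
position: [0.6549, -0.0995, 0.1297]
clock: 35.75
position: [0.4588, -0.1863, 0.1294]
c [ 0.443 -0.179] plate c [ 447.7 -188.4] [43.9 39.8] 38.1 | webtop 399 [ 445.9 -176.5] [ 9.9 42.3] 39.7 mean [ 449.3 -180.5] | tube [ 436. -163.]
clk 35.80 pos [ 0.4591 -0.1858  0.1293] offset [-0.026  0.586  0.031] turn [ 0.008 -0.005  0.005] j7 0.65
```

```bash
python3 -m pendant '{"offset":[[-0.026,0.25,0.03],[-0.026,0.45,0.03],[-0.026,0.586,0.03],[-0.026,0.586,0.03]],"turn":[[0.008,-0.033,0.005],[0.008,-0.033,0.005],[0.008,-0.033,0.005],[0.008,-0.033,0.005]]}'|head -2
python3 -m pendant '{"offset":[[0,0,0],[0,0,0],[0,0,0],[0,0,0]],"turn":[[0,0,0],[0,0,0],[0,0,0],[0,0,0]]}' 0 60
python3 -m pendant '{"offset":[[0,-0.1,0],[0,-0.3,0],[0,-0.58,0],[0,-0.58,0]],"turn":[[0,0,0],[0,0,0],[0,0,0],[0,0,0]]}' | head -2
python3 - <<'E'
from s import *
near(.038); go(slot(.038,z=.13),.0135)
E
```

```text
clock: 36.3
position: [0.4521, -0.1824, 0.0108]
clock: 36.8
position: [0.4528, -0.1824, 0.0116]
ee_rot: [-0.666, -0.236, 0.236, 0.667]
ft_force: [0.7, 2.1, 5.4]
grip_width: 0.106
clock: 37.3
position: [0.4549, -0.1832, 0.1319]
fins 2 phase mm -1.07
plate side z 828 0.01853004672177014 x ext [-0.027   0.0161]
clk 37.35 pos [ 0.4535 -0.1834  0.1296] offset [ 1.442 -0.002  0.217] turn [0.001 0.847 0.001] j7 0.68
```

```bash
python3 -m pendant '{"offset":[[0.2,0,0.03],[0.4,0,0.06],[0.6,0,0.09],[0.75,0,0.11],[0.75,0,0.11],[0.75,0,0.11]],"turn":[[0,0.2,0],[0,0.4,0],[0,0.6,0],[0,0.8,0],[0,0.847,0],[0,0.847,0]]}' | head -2
python3 - <<'E'
from s import *
go(slot(.038,z=.13),.0135)
E
```

```text
clock: 38.1
position: [0.5555, -0.0726, 0.1288]
clk 38.10 pos [ 0.5555 -0.0726  0.1288] offset [ 0.484 -0.007  0.513] turn [ 0.001  0.002 -0.001] j7 -0.24
```

```bash
python3 -m pendant '{"offset":[[0.2,-0.007,0.2],[0.4,-0.007,0.4],[0.484,-0.007,0.513],[0.484,-0.007,0.513],[0.484,0.1,0.513],[0.484,0.1,0.513]],"turn":[[0,0,0],[0,0,0],[0,0,0],[0,0,0],[0,0,0],[0,0,0]]}' | head -2
python3 - <<'E'
from s import *
near(.038); go(slot(.038,z=.0246),.0135)
E
```

```text
clock: 38.85
position: [0.6489, 0.0287, 0.1057]
fins 663 phase mm 0.21
plate side z 808 0.01791310030494401 x ext [-0.0275  0.0156]
clk 38.90 pos [0.6496 0.0293 0.107 ] offset [0.007 0.412 0.011] turn [ 0.002 -0.    -0.004] j7 -0.45
```

```bash
python3 -m pendant '{"offset":[[0.007,0.1,0.021],[0.007,0.2,0.021],[0.007,0.26,0.021],[0.007,0.29,0.021],[0.007,0.32,0.021],[0.007,0.35,0.021]],"turn":[[0,0,0],[0,0,0],[0,0,0],[0,0,0],[0,0,0],[0,0,0]]}'
python3 -m pendant '{"offset":[[0,0.02,0],[0,0.045,0],[0,0.065,0],[0,0.075,0],[0,0.075,0]],"turn":[[0,0,0],[0,0,0],[0,0,0],[0,0,0],[0,0,0]]}'
python3 - <<'E'
from s import *
near(.038);go(slot(.038,z=.0246),.0135)
E
```

```text
clock: 39.65
position: [0.651, 0.0335, 0.0371]
ee_rot: [0.708, 0.004, -0.006, -0.706]
ft_force: [-0.6, -0.7, -2.0]
grip_width: 0.104
clock: 40.28
position: [0.6512, 0.0334, 0.0246]
ee_rot: [0.708, 0.004, -0.005, -0.706]
ft_force: [-9.4, -3.0, 20.6]
grip_width: 0.111
fins 631 phase mm 0.03
plate side z 1481 0.023098101396813068 x ext [-0.0271  0.0179]
clk 40.33 pos [0.6512 0.0335 0.0246] offset [-0.003 -0.    -0.01 ] turn [ 0.004 -0.001 -0.003] j7 -0.50
```

Five are in. The last is the right-hand bracket near (0.465,-0.308).

```bash
python3 -m pendant '{"offset":[[0,0,0],[0,0,0],[0,-0.1,0],[0,-0.4,0],[0,-0.53,0]],"turn":[[0,0,0],[0,0,0],[0,0,0],[0,0,0],[0,0,0]]}' 38 | head -2
python3 -m pendant '{"offset":[[-0.46,0,-0.87],[-0.46,0,-0.87],[-0.46,0,-0.87],[-0.46,0,-0.87],[-0.46,0,-0.87]],"turn":[[0,0,0],[0,0,0],[0,0,0],[0,0,0],[0,0,0]]}' | head -2
python3 -m pendant '{"offset":[[-0.48,0,-0.85],[-0.48,0,-0.85],[-0.48,0,-0.85],[-0.48,0,-0.85],[-0.48,0,-0.85],[-0.48,0,-0.85]],"turn":[[0,-0.78,0],[0,-0.78,0],[0,-0.78,0],[0,-0.78,0],[0,-0.78,0],[0,-0.78,0]]}' | head -2
python3 - <<'E'
from s import *
P,C=snap("pics/w10.npz"); brackets(P,C,(.3,.54,-.5,.55)); go([.4649,-.3079,.012],.625)
a=np.load("pics/w10.npz"); cv2.imwrite("pics/w10.png",a["p"][:,:,::-1])
E
```

```text
clock: 40.95
position: [0.6527, 0.0347, 0.1353]
clock: 41.58
position: [0.5633, -0.1407, 0.1365]
clock: 42.32
position: [0.4711, -0.3093, 0.1369]
c [ 0.38  -0.415] plate c [ 373.1 -402. ] [21.8 44.7] 7.2 | webtop 49 [ 374.  -417.6] [ 5.5 21.3] 53.6 mean [ 379.1 -421.3] | tube [ 383. -417.]
c [ 0.463 -0.313] plate c [ 459.2 -311. ] [44.  40.8] 35.2 | webtop 368 [ 469.7 -315.3] [ 9.7 41.8] 35.2 mean [ 465.8 -310.2] | tube [ 476. -325.]
clk 42.38 pos [ 0.471  -0.3094  0.1369] offset [-0.022  0.624  0.027] turn [0.005 0.003 0.003] j7 0.78
```

View pics/w10.png

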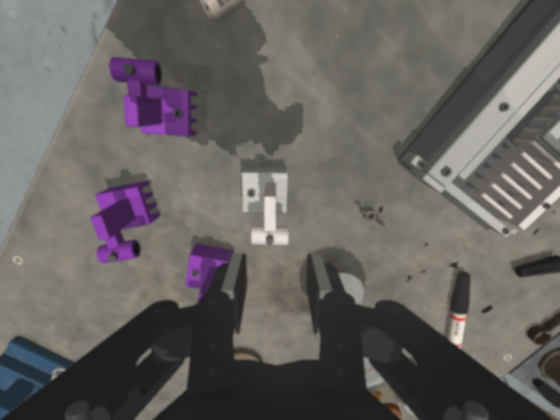

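```bash
python3 -m pendant '{"offset":[[-0.024,0.25,0.027],[-0.024,0.5,0.027],[-0.024,0.62,0.027],[-0.024,0.62,0.027]],"turn":[[0.005,0.015,0.003],[0.005,0.015,0.003],[0.005,0.015,0.003],[0.005,0.015,0.003]]}'|head -2
python3 -m pendant '{"offset":[[0,0,0],[0,0,0],[0,0,0],[0,0,0]],"turn":[[0,0,0],[0,0,0],[0,0,0],[0,0,0]]}' 0 60
python3 -m pendant '{"offset":[[0,-0.1,0],[0,-0.3,0],[0,-0.58,0],[0,-0.58,0]],"turn":[[0,0,0],[0,0,0],[0,0,0],[0,0,0]]}' | head -2
python3 - <<'E'
from s import *
near(-.158); go(slot(-.158,z=.13),.0135)
E
```

```text
clock: 42.88
position: [0.4647, -0.3068, 0.0123]
clock: 43.38
position: [0.4657, -0.3071, 0.0138]
ee_rot: [0.674, 0.215, -0.214, -0.674]
ft_force: [0.8, 1.1, 7.1]
grip_width: 0.109
clock: 43.88
position: [0.468, -0.3079, 0.1349]
fins 1134 phase mm 0.26
plate side z 822 0.020860309096913603 x ext [-0.0271  0.0159]
clk 43.92 pos [ 0.4665 -0.3077  0.1323] offset [1.176 0.013 0.044] turn [0.005 0.768 0.003] j7 0.77
```

```bash
python3 -m pendant '{"offset":[[0.2,0.0,0.01],[0.4,0,0.02],[0.6,0,0.02],[0.6,0,0.02],[0.6,0,0.02],[0.6,0,0.02]],"turn":[[0,0.2,0],[0,0.4,0],[0,0.6,0],[0,0.768,0],[0,0.768,0],[0,0.768,0]]}' | head -2
python3 - <<'E'
from s import *
go(slot(-.158,z=.13),.0135)
E
```

```text
clock: 44.68
position: [0.5614, -0.2356, 0.132]
clk 44.67 pos [ 0.5614 -0.2356  0.132 ] offset [0.465 0.01  0.348] turn [0.003 0.003 0.003] j7 0.02
```

```bash
python3 -m pendant '{"offset":[[0.2,0,0.17],[0.4,0,0.3],[0.465,0.01,0.348],[0.465,0.01,0.348],[0.465,0.1,0.348],[0.465,0.1,0.348]],"turn":[[0,0,0],[0,0,0],[0,0,0],[0,0,0],[0,0,0],[0,0,0]]}' | head -2
python3 - <<'E'
from s import *
near(-.158); go(slot(-.158,z=.0268),.0135)
E
```

```text
clock: 45.42
position: [0.6513, -0.1666, 0.1097]
fins 299 phase mm 0.02
plate side z 832 0.020316406030533453 x ext [-0.0275  0.0155]
clk 45.48 pos [ 0.6519 -0.1662  0.1108] offset [0.007 0.42  0.01 ] turn [0.004 0.001 0.   ] j7 -0.14
```

```bash
python3 -m pendant '{"offset":[[0.007,0.1,0.01],[0.007,0.2,0.01],[0.007,0.27,0.01],[0.007,0.3,0.01],[0.007,0.33,0.01],[0.007,0.36,0.01]],"turn":[[0,0,0],[0,0,0],[0,0,0],[0,0,0],[0,0,0],[0,0,0]]}'
python3 -m pendant '{"offset":[[0,0.02,0],[0,0.045,0],[0,0.065,0],[0,0.072,0],[0,0.072,0]],"turn":[[0,0,0],[0,0,0],[0,0,0],[0,0,0],[0,0,0]]}'
python3 - <<'E'
from s import *
go(slot(-.158,z=.0268),.0135)
E
```

```text
clock: 46.22
position: [0.6536, -0.1645, 0.0389]
ee_rot: [0.708, 0.005, -0.005, -0.706]
ft_force: [-0.1, 0.1, -2.4]
grip_width: 0.11
clock: 46.85
position: [0.6539, -0.1645, 0.0268]
ee_rot: [0.709, 0.005, -0.004, -0.706]
ft_force: [-7.3, 0.5, 16.5]
grip_width: 0.11
clk 46.85 pos [ 0.6539 -0.1645  0.0268] offset [-0.003 -0.     0.   ] turn [0.005 0.    0.002] j7 -0.19
```

All six are seated. I'll lift and view the rack before closing the bar.

```bash
python3 -m pendant '{"offset":[[0,0,0],[0,0,0],[0,-0.1,0],[0,-0.4,0],[0,-0.53,0]],"turn":[[0,0,0],[0,0,0],[0,0,0],[0,0,0],[0,0,0]]}' 45 | head -2
python3 -m pendant '{"offset":[[-0.41,-0.7,0.92],[-0.41,-0.7,0.92],[-0.41,-0.7,0.92],[-0.41,-0.7,0.92],[-0.41,-0.7,0.92]],"turn":[[0,0,0],[0,0,0],[0,0,0],[0,0,0],[0,0,0]]}' | head -2
python3 - <<'E'
from s import *
P,C=snap("pics/w11.npz"); a=np.load("pics/w11.npz"); cv2.imwrite("pics/w11.png",cv2.resize(a["p"][:,:,::-1],(800,600),interpolation=cv2.INTER_CUBIC))
th=.0135;q=P[:,:2]-slot(0,0)[:2]; rx=q[:,0]*np.cos(th)+q[:,1]*np.sin(th); ry=-q[:,0]*np.sin(th)+q[:,1]*np.cos(th)
for s in(158,98,38,-38,-98,-158):
    k=(abs(ry*1000-s)<19)&(rx>-.034)&(rx<-.008)&(P[:,2]>.037)&(P[:,2]<.05)
    w=(abs(ry*1000-s)<11)&(abs(rx)<.01)&(P[:,2]>.086)
    print(s,"plate top z",k.sum(),np.round(np.median(P[k][:,2]),4) if k.sum() else "", "toe x",np.percentile(rx[k],2).round(4) if k.sum() else "","web top z",np.median(P[w][:,2]).round(4) if w.sum() else "")
kn=P[(P[:,2]>.08)&(P[:,2]<.1)&(abs(rx+.082)<.03)&(abs(ry)<.03)]; print("knob",len(kn),cv2.minAreaRect((kn[:,:2]*1000).astype(np.float32)))
go([.571,-.0066,.12],.0135)
E
```

```text
clock: 47.48
position: [0.6552, -0.1636, 0.1377]
clock: 48.1
position: [0.5694, 0.0255, 0.2809]
158 plate top z 555 0.0429 toe x -0.0286 web top z 0.0926
98 plate top z 468 0.0429 toe x -0.0283 web top z 0.0925
38 plate top z 397 0.0428 toe x -0.0283 web top z 0.0925
-38 plate top z 347 0.0428 toe x -0.0288 web top z 0.0926
-98 plate top z 164 0.0428 toe x -0.0284 web top z 
-158 plate top z 107 0.0427 toe x -0.0283 web top z 
knob 328 ((570.9607543945312, -7.094701766967773), (10.553610801696777, 49.09309387207031), 1.380556583404541)
clk 48.15 pos [0.5698 0.0221 0.2788] offset [-0.004  0.795 -0.139] turn [0.008 0.006 0.013] j7 -0.34
```

View pics/w11.png

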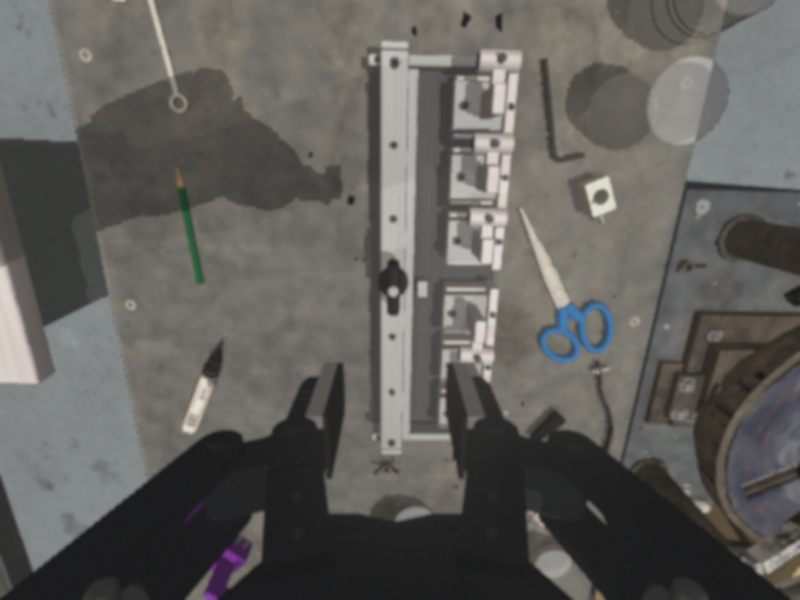

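The picture shows all six brackets seated in column (475,60-430), sockets outwards, with plate tops at 42.7-42.9 mm (43 nominal). The bar is back, with the knob free at (393,285). I'll grip the knob and push the bar home.

```bash
python3 -m pendant '{"offset":[[0,0.3,-0.14],[0,0.6,-0.14],[0,0.795,-0.14],[0,0.795,-0.14],[0,0.795,-0.14]],"turn":[[0.008,0.006,0.013],[0.008,0.006,0.013],[0.008,0.006,0.013],[0.008,0.006,0.013],[0.008,0.006,0.013]]}' | head -2
python3 - <<'E'
from s import *
go([.571,-.007,.035],.0135)
E
```

```text
clock: 48.78
position: [0.5728, -0.007, 0.1217]
clk 48.77 pos [ 0.5728 -0.007   0.1217] offset [-0.01   0.433 -0.   ] turn [-0.001 -0.001  0.002] j7 -0.37
```

```bash
python3 -m pendant '{"offset":[[-0.01,0.2,0],[-0.01,0.35,0],[-0.01,0.43,0],[-0.01,0.43,0]],"turn":[[0,0,0],[0,0,0],[0,0,0],[0,0,0]]}' 
python3 -m pendant '{"offset":[[0,0,0],[0,0,0],[0,0,0],[0,0,0]],"turn":[[0,0,0],[0,0,0],[0,0,0],[0,0,0]]}' 0 50
python3 -m pendant '{"offset":[[0.03,0,0],[0.06,0,0],[0.1,0,0],[0.14,0,0],[0.18,0,0],[0.2,0,0],[0.21,0,0],[0.215,0,0],[0.215,0,0]],"turn":[[0,0,0],[0,0,0],[0,0,0],[0,0,0],[0,0,0],[0,0,0],[0,0,0],[0,0,0],[0,0,0]]}'
python3 - <<'E'
from s import *
go([.6127,-.0065,.035],.0135)
E
```

```text
clock: 49.28
position: [0.5713, -0.007, 0.0362]
ee_rot: [-0.707, -0.005, 0.004, 0.707]
ft_force: [-0.2, -0.2, 0.4]
grip_width: 0.451
clock: 49.78
position: [0.5724, -0.0069, 0.0379]
ee_rot: [-0.707, -0.006, 0.003, 0.707]
ft_force: [-0.7, -0.0, 6.0]
grip_width: 0.13
clock: 50.9
position: [0.6132, -0.0065, 0.0379]
ee_rot: [0.707, 0.004, -0.005, -0.707]
ft_force: [-14.9, -1.7, 7.9]
grip_width: 0.131
clk 50.90 pos [ 0.6132 -0.0065  0.0379] offset [-0.002  0.015 -0.   ] turn [ 0.001 -0.001 -0.001] j7 -0.43
```

The bar is home (0.6132, with 15 N at the stop). Now I'll turn clockwise.

```bash
python3 -m pendant '{"offset":[[0,0,0],[0,0,0],[0,0,0],[0,0,0],[0,0,0],[0,0,0]],"turn":[[0,0.15,0],[0,0.3,0],[0,0.45,0],[0,0.6,0],[0,0.75,0],[0,0.89,0]]}'
python3 - <<'E'
from s import *
o=manip.get_obs();print(np.round(o["torque"],2));go([.6129,-.0065,.0379],.0135-1.4)
E
```

```text
clock: 51.65
position: [0.6132, -0.0065, 0.038]
ee_rot: [0.666, -0.239, 0.239, -0.665]
ft_force: [-3.5, -0.8, -0.0]
grip_width: 0.125
[-0.04  0.79  0.03]
clk 51.65 pos [ 0.6132 -0.0065  0.038 ] offset [-0.001  0.    -0.001] turn [0.002 0.887 0.   ] j7 -1.07
```

```bash
python3 -m pendant '{"offset":[[0,0,0],[0,0,0],[0,0,0],[0,0,0],[0,0,0],[0,0,0],[0,0,0],[0,0,0]],"turn":[[0,0.15,0],[0,0.3,0],[0,0.45,0],[0,0.6,0],[0,0.75,0],[0,0.87,0],[0,0.92,0],[0,0.92,0]]}'
python3 - <<'E'
from s import *
o=manip.get_obs();print(np.round(o["torque"],2));go([.6129,-.0065,.0379],.0135-1.4)
E
```

```text
clock: 52.65
position: [0.6132, -0.0067, 0.038]
ee_rot: [0.539, -0.458, 0.458, -0.538]
ft_force: [-3.1, -1.6, -1.7]
grip_width: 0.128
[-0.36  0.48  0.56]
clk 52.65 pos [ 0.6132 -0.0067  0.038 ] offset [-0.001  0.    -0.001] turn [ 0.002 -0.031  0.002] j7 -1.74
```

It is at the stop (0.56 N·m reaction, 1.4 rad reached). I'll release, lift, turn partly back and check.

```bash
python3 -m pendant '{"offset":[[0,0,0],[0,0,0],[0,0,0],[0,-0.2,0],[0,-0.5,0],[0,-0.95,0],[0,-0.95,0],[0,-0.95,0]],"turn":[[0,0,0],[0,0,0],[0,0,0],[0,0,0],[0,0,0],[0,0,0],[0,0,0],[0,0,0]]}' 45 | head -2
python3 -m pendant '{"offset":[[0,-0.3,0.0],[0,-0.3,0],[0,-0.3,0],[0,-0.3,0],[0,-0.3,0],[0,-0.3,0]],"turn":[[0,-0.9,0],[0,-0.9,0],[0,-0.9,0],[0,-0.9,0],[0,-0.9,0],[0,-0.9,0]]}'|head -2
python3 -m pendant '{"offset":[[0.18,0,0.18],[0.18,0,0.18],[0.18,0,0.18],[0.18,0,0.18],[0.18,0,0.18],[0.18,0,0.18]],"turn":[[0,-0.86,0],[0,-0.86,0],[0,-0.86,0],[0,-0.86,0],[0,-0.86,0],[0,-0.86,0]]}'
python3 - <<'E'
from s import *
P,C=snap("pics/w12.npz"); a=np.load("pics/w12.npz"); cv2.imwrite("pics/w12.png",cv2.resize(a["p"][:,:,::-1],(800,600),interpolation=cv2.INTER_CUBIC))
th=.0135;q=P[:,:2]-slot(0,0)[:2]; rx=q[:,0]*np.cos(th)+q[:,1]*np.sin(th); ry=-q[:,0]*np.sin(th)+q[:,1]*np.cos(th)
for s in(158,98,38,-38,-98,-158):
    k=(abs(ry*1000-s)<19)&(rx>-.018)&(rx<-.008)&(P[:,2]>.037)&(P[:,2]<.05)
    print(s,"plate top z",k.sum(),np.round(np.median(P[k][:,2]),4) if k.sum() else "")
b=(P[:,2]>.048)&(P[:,2]<.055)&(rx<-.012)&(rx>-.11)&(abs(ry)<.15); print("bar rx",np.percentile(rx[b],[1,99]).round(4))
kn=P[(P[:,2]>.082)&(P[:,2]<.1)&(abs(rx+.04)<.03)&(abs(ry)<.03)]; print("knob",len(kn),cv2.minAreaRect((kn[:,:2]*1000).astype(np.float32)))
E
```

```text
clock: 53.65
position: [0.6148, -0.006, 0.2307]
clock: 54.4
position: [0.6144, -0.006, 0.29]
clock: 55.15
position: [0.6651, -0.002, 0.29]
ee_rot: [0.708, -0.011, 0.013, -0.706]
ft_force: [0.8, -0.7, -0.3]
grip_width: 0.451
158 plate top z 264 0.0427
98 plate top z 233 0.0427
38 plate top z 185 0.0428
-38 plate top z 164 0.043
-98 plate top z 99 0.0429
-158 plate top z 67 0.0433
bar rx [-0.051  -0.0198]
knob 340 ((613.4775390625, -7.202244758605957), (49.43741226196289, 12.183426856994629), 10.459259033203125)
```

View pics/w12.png

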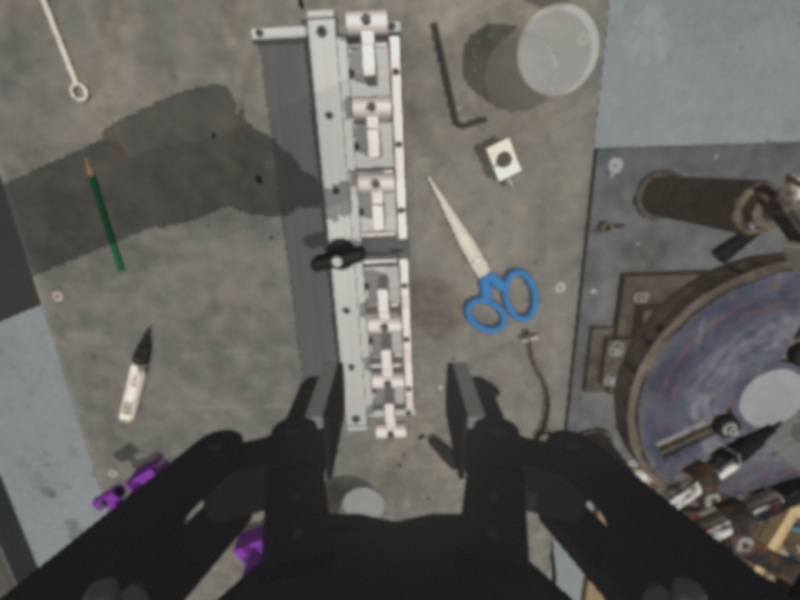

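The final view shows the bar home over all six toes and the knob at (338,258) in the locked position (wing at 10.5°, expected 10.5°). The glasses in view, at (560,50) and (362,503), are upright.

```bash
python3 -c "
from workcell import manip
print(manip.hand_in())"
```

```text
the job is handed in; nothing more can be done
None
```

The rack is ready and handed in after about 55 s of robot time. I freed the knob and drew the bar back 42 mm. All six silver brackets went in, left-hand ones in the left comb and right-hand ones in the right, toes to the bar. I then pushed the bar home and turned the knob clockwise to its stop. The purple look-alikes and the glasses were left alone.

**Last checks:**
- **Brackets:** all six plate tops measured 42.7–43.3 mm high against 43 nominal, so they are fully seated.
- **Bar:** its front and lip edges measured at -51.0 and -19.8 mm, against -52 and -20.5 mm nominal at home. That is within the camera error.
- **Knob:** the wing stands at 10.5° as expected when locked, and I felt 0.56 N·m reaction at the stop.
- **Glasses:** the two in the last view were upright. I did not view the rest of the bench again at the end.

**What failed or disagreed:**
- **Fingertips:** they showed about 30 mm short of the stated TCP. My first grip closed above the knob's wing, pressing lightly on it without turning it. I corrected for this from then on.
- **Two off-centre grips:** two brackets were gripped about 2 and 4 mm off-centre, and I allowed for this when placing them.

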